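# Fetch the hemmed-in sample jar to the balance

## Robot

A 6-joint arm with a two-finger parallel gripper is mounted at the origin on the work surface. World frame = base frame: x ahead of the robot, y to its left, z up, the work surface at z = 0. Lengths are in m, angles in rad, forces in N, time in s.
With the tool pointing down it reaches from about 0.25 to 0.775 m from the base axis. Payload 4 kg.
Tool frame: the origin (TCP) lies on the centre line of the jaws, within the pads' length; the fingertips stand 8 mm ahead of it and the grasp point (between the pads) lies 11 mm behind it; z points along the fingers, y is the direction in which the jaws open and shut (so a half turn about z gives the same grasp; the last joint's range is limited). The gripper opens to 94 mm and grips with 3 to 60 N. Pads are 16 mm wide; open, the fingers measure 119 mm over their backs; the gripper's body (75 mm by 177 mm) begins 78 mm behind the grasp point.
Start: joints at [-1.387, 0.087, 1.371, -0, 1.684, -0.103], TCP at [0.156, -0.528, 0.214] pointing down, gripper open.
Joint ranges: [-3.1, 3.1], [-0.76, 2.03], [0.27, 2.55], [-1.08, 4.22], [0.17, 2.65], [-2.57, 2.57]. Speed limits (rad/s): [2.79, 2.79, 3.14, 3.14, 3.14, 3.14].

## Interface

Orientations are given as [roll, pitch, yaw] about the fixed x, y, z axes, in that order (R = Rz(yaw) Ry(pitch) Rx(roll)).
In Python, from bench import * gives the robot as it stands.
- The arm moves only by the tool step_arm, never from a script. Its argument "steps" is a list of rows, each an object of numbers: "jaw": the opening, from 0 (shut) to 1 (fully open); "tx", "ty", "tz": the shift along the tool's x, y, z in m; "ax", "ay", "az": the turn, a rotation vector about the tool's x, y, z in rad. In form: [{"jaw": .., "tx": .., "ty": .., "tz": .., "ax": .., "ay": .., "az": ..}, ...]. A call has 1 to 8 rows; each row is the pose to reach, as a shift and turn from the pose measured when the call began, along the tool's axes at that moment; what a row does not reach only later rows make up. A row lasts 1/10 s, in which the tool goes at most 50 mm and 8.59 degrees, less where a joint would pass 70% of its speed; a pose out of reach is approached as far as the arm can. A call with a gripper value outside its range is refused whole. The fingers move at their own pace and stop on an object; the grip force is fixed at half the most. Time passes only in rows, so rows that repeat a pose let the fingers close. It gives the time, the measured TCP pose, the force and the opening at its end, in the units of the state.
- get_obs(): the state, without advancing time (a new reading comes with each control period).
- snapshot(name): name is "scene" or "top" or "wrist"; returns (picture, depth): 384x512x3 uint8, red, green, blue; 384x512 float32, m along the optical axis (not along the pixel's ray), 0 where there is no reading.
- camera_model(name): a dict with "intrinsics" (3x3 intrinsics, pixels), "origin" and "orientation" of the camera in the world. Camera axes: x right, y down, z forward; pixel columns grow to the right and rows downward; lengths in m; the calibration is good to about 2 mm. A picture is of the moment at which its call begins: read the wrist's pose just before it. camera_model takes no time and is no camera call; for the wrist camera it gives the pose at the moment of the call.
- close_job(): hands the job in, once; it reports no verdict.
Trained networks look in the newest picture that a camera, given by its name, has taken for a name from the list of things; names that differ only in an ending like _2 or _b are one class to them, and where a whole thing is asked for, a point or a joint stands for the part that bears it (a point fixed in the world has none). Each returns a list of dicts, best first, with "confidence" (0 to 1); they miss things now and then, are a little off and sometimes report something else, mostly with a low value. They report only what shows in the picture. A call takes as long as a camera call.
- silhouettes(camera, query): "pixels" (384x512 bool, what is visible of it) and "rect" ([left, top, right, bottom] in pixels, round what is visible of it).
The state is a dict: "time": time; "joint_positions": joint angles; "qvel": joint speeds; "joint_torque": joint torques, N m; "tool_pos": TCP position; "ee_rot": TCP orientation; "wrist_force": force on the tool from outside, world axes, zero at the start; "wrist_torque": the same for the moment, N m; "width": finger opening in m.
Only numpy, scipy, OpenCV 4.12 (cv2) and the standard library are available. Lean on these libraries where they do the work, as an engineer would, in place of code of your own. Each camera call takes 0.05 s, during which the arm holds its last target. There are 200 camera calls.

## Task

The short amber sample jar with the black lid at the back of the grey tray has to go on the balance before its spin, but three tall centrifuge bottles hem it in: first move all three bottles out of the way to stand on the white bench pad, then set the jar upright in the middle of the balance pan. After that put the bottles back in the tray, each coloured cap just where it stood before, setting everything down upright without dropping or tipping it and leaving the green dropper bottle, tube rack and beaker alone.

Things in the scene. Friction and masses are not known exactly. Their poses are not given: they have to be found in the camera images.
- bottle_red_centre (a point): centrifuge bottle with a red screw cap, loose, 0.2 to 0.4 kg: white round body 62 mm across, straight to 84 mm above its base, then a sloping shoulder and a neck 44 mm across; the cap is 52 mm across and 26 mm tall, its top 128 mm above the base. The point is the bottle's centre, half-way up: 64 mm above its base, 64 mm below the cap's top; z is up along its axis, its yaw has no meaning. Plainest held by the cap from above (the cap spans 38 to 64 mm above this point)
- bottle_blue_centre (a point): centrifuge bottle with a blue screw cap, loose, 0.2 to 0.4 kg: white round body 62 mm across, straight to 84 mm above its base, then a sloping shoulder and a neck 44 mm across; the cap is 52 mm across and 26 mm tall, its top 128 mm above the base. The point is the bottle's centre, half-way up: 64 mm above its base, 64 mm below the cap's top; z is up along its axis, its yaw has no meaning. Plainest held by the cap from above (the cap spans 38 to 64 mm above this point)
- bottle_yellow_centre (a point): centrifuge bottle with a yellow screw cap, loose, 0.2 to 0.4 kg: white round body 62 mm across, straight to 84 mm above its base, then a sloping shoulder and a neck 44 mm across; the cap is 52 mm across and 26 mm tall, its top 128 mm above the base. The point is the bottle's centre, half-way up: 64 mm above its base, 64 mm below the cap's top; z is up along its axis, its yaw has no meaning. Plainest held by the cap from above (the cap spans 38 to 64 mm above this point)
- jar_centre (a point): the sample jar: short round amber glass jar with a black lid, 50 mm tall, loose, about 0.13 kg; glass 50 mm across, lid 53 mm across and the top 17 mm of the height. The point is its centre, 25 mm above its base and 25 mm below its top; z is up. At the start it stands at the back of the grey tray with one taller centrifuge bottle to its left, one to its right and one in front, each only about 5 mm away
- tray: shallow grey plastic spill tray, fixed, 190 mm (its x) by 230 mm (its y), floor 4 mm thick, walls 4 mm thick with the rim 22 mm above the bench. Origin at the centre of its underside on the bench; its +x points away from the robot, to the back of the tray. The three bottles, the jar and the dropper bottle stand on its floor
- mat: the side area: flat white bench pad with a blue border, fixed, 220 mm (its x) by 240 mm (its y), 3 mm thick, to the left or right of the tray, on the side away from the balance. Origin at the centre of its underside on the bench, z up
- pan (a point): laboratory balance, fixed: white housing 215 by 165 mm with its top 38 mm above the bench, and on it a round steel pan 120 mm across. The point is the centre of the pan's top face, 53 mm above the bench; z up, x to the back of the balance (the keypad and display lie 80 to 130 mm to -x of the point, no higher than 45 mm). The pan does not give
- dropper_centre (a point): bystander: small green dropper bottle with a green bulb, 25 mm across, 63 mm tall, loose, standing in a front corner of the tray. The point is its centre, half-way up
- rack_centre (a point): bystander: green wire rack full of black-capped test tubes, 72 by 162 mm (its x, y), 110 mm tall, loose, on the bench beyond the back of the tray. The point is its centre, half-way up
- beaker_centre (a point): bystander: glass beaker, 70 mm across, 90 mm tall, loose, on the bench beyond the back of the tray. The point is its centre, half-way up

How it is judged:
On the way, in this order (a step that is already met when the one before it is completed fails the run):
1. all three centrifuge bottles stand upright on the bench pad (their centres within its edges) (x of bottle_red_centre in the frame of mat between -0.11 and 0.11 m and y of bottle_red_centre in the frame of mat between -0.12 and 0.12 m and z of each of bottle_red_centre, bottle_blue_centre, bottle_yellow_centre in the frame of mat below 0.075 m and angle between each of bottle_red_centre, bottle_blue_centre, bottle_yellow_centre's own z axis and vertical below 0.12 rad and linear speed of each of bottle_red, bottle_blue, bottle_yellow below 0.03 m/s and x of bottle_blue_centre in the frame of mat between -0.11 and 0.11 m and y of bottle_blue_centre in the frame of mat between -0.12 and 0.12 m and x of bottle_yellow_centre in the frame of mat between -0.11 and 0.11 m and y of bottle_yellow_centre in the frame of mat between -0.12 and 0.12 m), for 0.2 s.
2. the jar stands on the balance pan, let go, within 25 mm of its centre (horizontal distance between jar_centre and pan below 0.025 m and z of jar_centre in the frame of pan between 0.019 and 0.031 m and angle between jar_centre's own z axis and vertical below 0.12 rad and linear speed of jar below 0.02 m/s and contact force between jar and the fingers below 0.05 N), for 0.2 s.
At the end, for the whole second after the job is handed in: The jar stands upright on the balance pan within 25 mm of its centre; each of the three bottles stands upright in the tray within 15 mm of where it stood at the start; all four are let go and at rest (all of step 2 and distance of each of bottle_red_centre, bottle_blue_centre, bottle_yellow_centre from where it was at the start of the episode below 0.015 m and angle between each of bottle_red_centre, bottle_blue_centre, bottle_yellow_centre's own z axis and vertical below 0.12 rad and linear speed of each of bottle_red, bottle_blue, bottle_yellow below 0.02 m/s and contact force between each of bottle_red, bottle_blue, bottle_yellow and the fingers below 0.05 N); the robot touches nothing.
It fails at once if a bystander (green dropper bottle, tube rack or beaker) is shifted more than 25 mm or tipped (distance of any of dropper_centre, rack_centre, beaker_centre from where it was at the start of the episode above 0.025 m or angle between any of dropper_centre, rack_centre, beaker_centre's own z axis and vertical above 0.4 rad).
It fails at once if a centrifuge bottle or the jar is tipped by more than about 30 degrees (angle between any of jar_centre, bottle_red_centre, bottle_blue_centre, bottle_yellow_centre's own z axis and vertical above 0.52 rad).
It fails at once if a centrifuge bottle or the jar is dropped (falls free by some 25 mm or more: over 0.7 m/s while not held) ((contact force between jar and the fingers below 0.05 N and linear speed of jar above 0.7 m/s) or (contact force between bottle_red and the fingers below 0.05 N and linear speed of bottle_red above 0.7 m/s) or (contact force between bottle_blue and the fingers below 0.05 N and linear speed of bottle_blue above 0.7 m/s) or (contact force between bottle_yellow and the fingers below 0.05 N and linear speed of bottle_yellow above 0.7 m/s)).
It also fails if it takes over 141 s, if anything falls off the work surface, if the arm or the gripper's body presses on something with over 40 N, if the wrist force passes 120 N, or if a joint passes its speed limit or range.

## Working session

There is one attempt and no reset: what is moved stays moved. The work goes in short steps, Python scripts to look and compute and a tool call to move; the robot and the scene stay as the last step left them, time stands still between calls to the robot, and variables do not carry over. Pictures are saved under pics/ and viewed, about 12 in all and at most 16, crops included, and the job is handed in when it is done.

Besides the shell and the picture viewer there is one more tool, called after "Call:" as name([rows], argument=value, ...), one row to a line, values as JSON. step_arm: Moves the arm, as the interface text tells. Its arguments: {"type":"object","properties":{"steps":{"type":"array"}},"required":["steps"]}

```bash
mkdir -p pics; cat > h.py <<'E'
from bench import *
import numpy as np, cv2
from scipy.spatial.transform import Rotation as R
def cam(n):
    c=camera_model(n); o=np.array(c["orientation"])
    M=o if o.shape==(3,3) else R.from_euler('xyz',o).as_matrix() if o.size==3 else None
    return np.array(c["intrinsics"]),np.array(c["origin"]),M
def cloud(n,d):
    K,o,M=cam(n); v,u=np.mgrid[:384,:512]
    p=np.stack([(u-K[0,2])/K[0,0]*d,(v-K[1,2])/K[1,1]*d,d],-1)
    return p@M.T+o
def save(img,f): cv2.imwrite('pics/'+f,img[...,::-1])
E
python3 - <<'E'
from h import *
print(get_obs()); print(camera_model("top")); print(camera_model("scene"))
for n in("top","scene"):
    im,d=snapshot(n); save(im,n+'0.png'); P=cloud(n,d); np.save(n+'P.npy',P)
    for q in ["bottle_red_centre","bottle_blue_centre","bottle_yellow_centre","jar_centre","tray","mat","pan","dropper_centre","rack_centre","beaker_centre"]:
        for r in silhouettes(n,q)[:2]:
            m=r["pixels"]&(d>0); X=P[m]
            if len(X)==0: continue
            zt=np.percentile(X[:,2],98); T=X[X[:,2]>zt-.008]
            print(n,q,round(r["confidence"],2),[int(a) for a in r["rect"]],"ztop",zt.round(3),"topmid",((T.min(0)+T.max(0))/2).round(3),"ext",np.ptp(T,axis=0).round(3),"med",np.median(X,0).round(3))
E
```

```text
{'time': 0.0, 'joint_positions': array([-1.38709857e+00,  8.80065949e-02,  1.37221124e+00, -2.45121584e-05,
        1.68362071e+00, -1.03076773e-01]), 'qvel': array([ 0.00039151,  0.00042353, -0.00037144, -0.00053186,  0.00022111,
       -0.00142309]), 'joint_torque': array([-1.97840985e-03, -3.40184391e+01, -3.02429867e+01,  7.16269319e-02,
        3.29552300e-02, -1.49746807e-04]), 'tool_pos': array([ 0.15547661, -0.52702127,  0.2122978 ]), 'ee_rot': array([-3.13935618e+00, -2.06855503e-04,  2.86771568e-01]), 'wrist_force': array([ 0.78628452, -0.45610184, -0.04016761]), 'wrist_torque': array([ 0.02909875, -0.04807167,  0.02214759]), 'width': 0.09406539815552901}
{'intrinsics': array([[356.43402644,   0.        , 249.52715826],
       [  0.        , 356.43402644, 193.25537271],
       [  0.        ,   0.        ,   1.        ]]), 'origin': array([ 0.51684567, -0.02524181,  0.98552798]), 'orientation': array([-3.04090896,  0.04066185, -1.58937457])}
{'intrinsics': array([[432.61447375,   0.        , 256.81508489],
       [  0.        , 432.61447375, 187.5666578 ],
       [  0.      
[... 2747 characters left out ...]
ed [ 0.523 -0.264  0.038]
scene dropper_centre 0.51 [302, 190, 317, 213] ztop 0.061 topmid [0.517 0.104 0.059] ext [0.006 0.008 0.01 ] med [0.52  0.106 0.03 ]
scene dropper_centre 0.47 [150, 121, 247, 175] ztop 0.054 topmid [ 0.506 -0.202  0.089] ext [0.22  0.298 0.086] med [ 0.523 -0.264  0.038]
scene rack_centre 0.92 [118, 170, 194, 246] ztop 0.11 topmid [ 0.773 -0.117  0.107] ext [0.068 0.151 0.01 ] med [ 0.786 -0.094  0.072]
scene beaker_centre 0.55 [224, 230, 262, 293] ztop 0.09 topmid [0.77  0.129 0.086] ext [0.068 0.069 0.01 ] med [0.778 0.136 0.061]
scene beaker_centre 0.22 [120, 171, 195, 252] ztop 0.11 topmid [ 0.773 -0.118  0.107] ext [0.068 0.151 0.01 ] med [ 0.788 -0.098  0.07 ]
```

```bash
python3 - <<'E'
from h import *
im=cv2.imread('pics/top0.png')[100:300,90:420]
cv2.imwrite('pics/top0c.png',cv2.resize(im,None,fx=2.4,fy=2.4))
P=np.load('topP.npy'); 
# cap tops by colour
im=cv2.imread('pics/top0.png')[...,::-1]; hsv=cv2.cvtColor(np.ascontiguousarray(im),cv2.COLOR_RGB2HSV)
z=P[...,2]
for n,c in dict(red=(.541,.014),blue=(.597,-.066),yellow=(.616,.06),jar=(.603,-.005)).items():
    zz=.054 if n=='jar' else .132
    m=(abs(z-zz)<.006)&(np.hypot(P[...,0]-c[0],P[...,1]-c[1])<.036)
    c2,r=cv2.minEnclosingCircle(P[m][:,:2].astype(np.float32)); print(n,np.round(c2,4),round(r,4),P[m].mean(0).round(4),np.median(z[m]).round(4))
m=(abs(z-.053)<.005)&(abs(P[...,0]-.5)<.14)&(abs(P[...,1]+.29)<.1)
c2,r=cv2.minEnclosingCircle(P[m][:,:2].astype(np.float32)); print('pan',c2,r,P[m].mean(0),m.sum())
m=(z>.03)&(abs(P[...,0]-.5)<.16)&(P[...,1]<-.16)&(P[...,1]>-.42)&(z<.06)
print('bal',cv2.minAreaRect(P[m][:,:2].astype(np.float32)))
E
```

```text
red [0.542  0.0138] 0.0265 [0.5419 0.014  0.1323] 0.1323
blue [ 0.5968 -0.0674] 0.0265 [ 0.5966 -0.0673  0.1324] 0.1324
yellow [0.6168 0.0594] 0.0265 [0.6161 0.0596 0.1323] 0.1323
jar [ 0.5974 -0.0031] 0.0349 [ 0.6029 -0.0034  0.0539] 0.0539
pan (0.4816581904888153, -0.2897358536720276) 0.08845051378011703 [ 0.51063493 -0.29002316  0.05317938] 1720
bal ((0.48123764991760254, -0.29246529936790466), (0.21496379375457764, 0.16533908247947693), 4.587813854217529)
```

View pics/top0c.png

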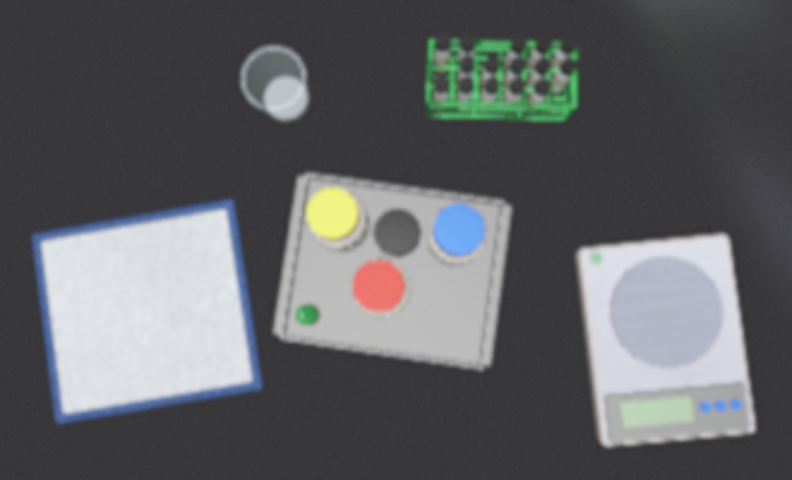

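View pics/scene0.png

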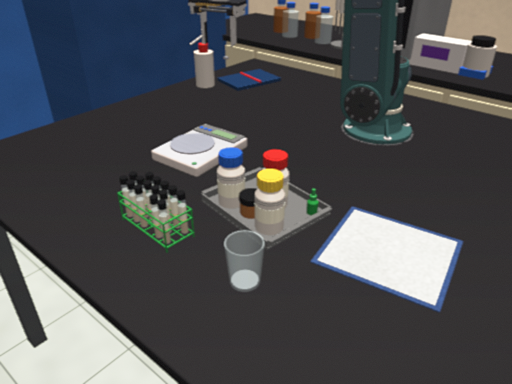

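The top view shows yellow (crop 332,213), blue (459,230) and red (379,286) caps around the black lid (397,232). The dropper is at (307,315), the mat is on the left and the balance pan is at (666,312). The scene view agrees. I'll use tool yaw π/2, so tx = world y, ty = world x and tz = −z.

Call:
step_arm([
  {"jaw": 1, "tx": 0.032, "ty": -0.026, "tz": -0.005, "ax": 0, "ay": 0, "az": -0.125},
  {"jaw": 1, "tx": 0.064, "ty": -0.052, "tz": -0.01, "ax": 0, "ay": 0, "az": -0.25},
  {"jaw": 1, "tx": 0.096, "ty": -0.078, "tz": -0.015, "ax": 0, "ay": 0, "az": -0.375},
  {"jaw": 1, "tx": 0.128, "ty": -0.104, "tz": -0.02, "ax": 0, "ay": 0, "az": -0.5},
  {"jaw": 1, "tx": 0.16, "ty": -0.13, "tz": -0.025, "ax": 0, "ay": 0, "az": -0.625},
  {"jaw": 1, "tx": 0.192, "ty": -0.156, "tz": -0.03, "ax": 0, "ay": 0, "az": -0.75},
  {"jaw": 1, "tx": 0.224, "ty": -0.182, "tz": -0.035, "ax": 0, "ay": 0, "az": -0.875},
  {"jaw": 1, "tx": 0.256, "ty": -0.208, "tz": -0.04, "ax": 0, "ay": 0, "az": -1.0},
])

```text
time: 1.9
tool_pos: [0.3429, -0.2541, 0.254]
ee_rot: [3.141, 0.0, 1.292]
wrist_force: [-0.0, -0.1, 0.5]
width: 0.0941
```

```bash
cat > go.py <<'E'
# usage: go.py x y z -> shift to that TCP position with tool down, yaw 90deg, in the tool axes now
from h import *; import sys
o=get_obs(); T=R.from_euler('xyz',o['ee_rot']); W=R.from_euler('xyz',[np.pi,0,np.pi/2])
print('t',round(o['time'],2),'pos',o['tool_pos'].round(4),'rot',o['ee_rot'].round(4),'w',round(o['width'],4),'F',o['wrist_force'].round(1))
if len(sys.argv)>3: print('shift',T.inv().apply(np.array(list(map(float,sys.argv[1:4])))-o['tool_pos']).round(4),'turn',(T.inv()*W).as_rotvec().round(4))
E
python3 go.py .542 .014 .25
python3 - <<'E'
import numpy as np
P=np.load('topP.npy'); print(P[230,367])
m=(abs(P[...,2]-.0535)<.004)&(np.hypot(P[...,0]-.513,P[...,1]+.29)<.068)
print(P[m].mean(0),P[m].min(0),P[m].max(0))
E
```

```text
t 1.9 pos [ 0.3429 -0.2541  0.254 ] rot [3.1407e+00 5.0000e-04 1.2917e+00] w 0.0941 F [-0.  -0.1  0.5]
shift [0.3126 0.1175 0.0039] turn [ 0.0009  0.0006 -0.2791]
[ 0.51004233 -0.28991949  0.05123174]
[ 0.51088013 -0.29001472  0.05321162] [ 0.45154257 -0.34902532  0.04950025] [ 0.56949526 -0.23059699  0.05749074]
```

Call:
step_arm([
  {"jaw": 1, "tx": 0.045, "ty": 0.017, "tz": 0, "ax": 0, "ay": 0, "az": -0.04},
  {"jaw": 1, "tx": 0.09, "ty": 0.034, "tz": 0, "ax": 0, "ay": 0, "az": -0.08},
  {"jaw": 1, "tx": 0.135, "ty": 0.051, "tz": 0, "ax": 0, "ay": 0, "az": -0.12},
  {"jaw": 1, "tx": 0.18, "ty": 0.068, "tz": 0, "ax": 0, "ay": 0, "az": -0.16},
  {"jaw": 1, "tx": 0.225, "ty": 0.085, "tz": 0, "ax": 0, "ay": 0, "az": -0.2},
  {"jaw": 1, "tx": 0.27, "ty": 0.102, "tz": 0.002, "ax": 0, "ay": 0, "az": -0.24},
  {"jaw": 1, "tx": 0.3126, "ty": 0.1175, "tz": 0.004, "ax": 0.001, "ay": 0, "az": -0.279},
  {"jaw": 1, "tx": 0.3126, "ty": 0.1175, "tz": 0.004, "ax": 0.001, "ay": 0, "az": -0.279},
])

```text
time: 2.7
tool_pos: [0.5436, 0.0183, 0.2482]
ee_rot: [-3.14, -0.001, 1.578]
wrist_force: [0.7, -0.9, 0.1]
width: 0.094
```

```bash
cat > caps.py <<'E'
# caps seen by the wrist (or named) camera by depth: colour, mean of top face
from h import *; import sys
n=sys.argv[1]; im,d=snapshot(n); P=cloud(n,d); hsv=cv2.cvtColor(np.ascontiguousarray(im),cv2.COLOR_RGB2HSV).astype(int)
save(im,sys.argv[2])
H,S,V=hsv[...,0],hsv[...,1],hsv[...,2]
for c,m in dict(red=((H<8)|(H>172)),blue=(abs(H-107)<14),yellow=(abs(H-29)<8)).items():
    m=(m&(S>110)&(V>80)&(P[...,2]>.1)&(d>0)).astype(np.uint8)
    k,l,s,_=cv2.connectedComponentsWithStats(m)
    if k<2: continue
    m=l==1+s[1:,4].argmax(); X=P[m]; t=X[X[:,2]>np.percentile(X[:,2],95)-.008]
    c2,r=cv2.minEnclosingCircle(t[:,:2].astype(np.float32))
    print(c,m.sum(),'circle',np.round(c2,4),round(r,4),'mean',t.mean(0).round(4))
E
python3 go.py .542 .014 .25; python3 caps.py wrist w1.png
```

```text
t 2.7 pos [0.5436 0.0183 0.2482] rot [-3.1396e+00 -1.5000e-03  1.5776e+00] w 0.094 F [ 0.7 -0.9  0.1]
shift [-0.0043 -0.0017 -0.0018] turn [-0.002  -0.0015  0.0068]
red 2773 circle [0.5403 0.0118] 0.027 mean [0.5404 0.0134 0.1332]
blue 2565 circle [ 0.595  -0.0695] 0.0266 mean [ 0.5945 -0.0677  0.1333]
yellow 3132 circle [0.615  0.0573] 0.0269 mean [0.6142 0.0582 0.133 ]
```

View pics/w1.png

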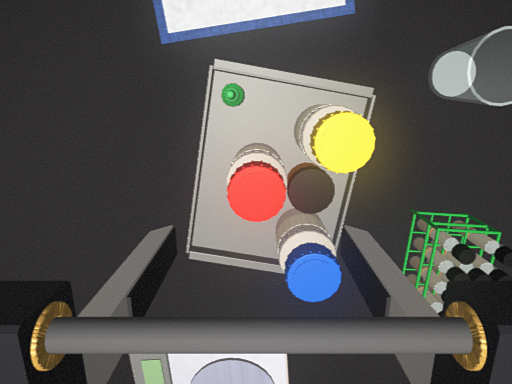

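Wrist picture: red cap at (257,192), jar lid at (311,188), blue (314,277), yellow (344,142). The positions agree with the top camera to about 2 mm. Descending on red.

Call:
step_arm([
  {"jaw": 1, "tx": -0.005, "ty": -0.0025, "tz": 0.02, "ax": -0.002, "ay": -0.001, "az": 0.007},
  {"jaw": 1, "tx": -0.005, "ty": -0.0025, "tz": 0.05, "ax": -0.002, "ay": -0.001, "az": 0.007},
  {"jaw": 1, "tx": -0.005, "ty": -0.0025, "tz": 0.08, "ax": -0.002, "ay": -0.001, "az": 0.007},
  {"jaw": 1, "tx": -0.005, "ty": -0.0025, "tz": 0.11, "ax": -0.002, "ay": -0.001, "az": 0.007},
  {"jaw": 1, "tx": -0.005, "ty": -0.0025, "tz": 0.13, "ax": -0.002, "ay": -0.001, "az": 0.007},
  {"jaw": 1, "tx": -0.005, "ty": -0.0025, "tz": 0.14, "ax": -0.002, "ay": -0.001, "az": 0.007},
  {"jaw": 1, "tx": -0.005, "ty": -0.0025, "tz": 0.14, "ax": -0.002, "ay": -0.001, "az": 0.007},
  {"jaw": 1, "tx": -0.005, "ty": -0.0025, "tz": 0.14, "ax": -0.002, "ay": -0.001, "az": 0.007},
])

```text
time: 3.55
tool_pos: [0.5403, 0.0103, 0.1101]
ee_rot: [3.14, 0.002, 1.567]
wrist_force: [1.1, -0.3, 0.2]
width: 0.0941
```

Call:
step_arm([
  {"jaw": 0.7, "tx": 0, "ty": 0, "tz": 0},
  {"jaw": 0.6, "tx": 0, "ty": 0, "tz": 0},
  {"jaw": 0.5, "tx": 0, "ty": 0, "tz": 0},
  {"jaw": 0.3, "tx": 0, "ty": 0, "tz": 0},
  {"jaw": 0, "tx": 0, "ty": 0, "tz": 0},
  {"jaw": 0, "tx": 0, "ty": 0, "tz": 0},
  {"jaw": 0, "tx": 0, "ty": 0, "tz": 0},
  {"jaw": 0, "tx": 0, "ty": 0, "tz": 0},
])

```text
invalid input
```

Call:
step_arm([
  {"jaw": 0.7, "tx": 0.003, "ty": 0, "tz": 0.002, "ax": 0, "ay": 0, "az": 0},
  {"jaw": 0.6, "tx": 0.003, "ty": 0, "tz": 0.002, "ax": 0, "ay": 0, "az": 0},
  {"jaw": 0.5, "tx": 0.003, "ty": 0, "tz": 0.002, "ax": 0, "ay": 0, "az": 0},
  {"jaw": 0.3, "tx": 0.003, "ty": 0, "tz": 0.002, "ax": 0, "ay": 0, "az": 0},
  {"jaw": 0, "tx": 0.003, "ty": 0, "tz": 0.002, "ax": 0, "ay": 0, "az": 0},
  {"jaw": 0, "tx": 0.003, "ty": 0, "tz": 0.002, "ax": 0, "ay": 0, "az": 0},
  {"jaw": 0, "tx": 0.003, "ty": 0, "tz": 0.002, "ax": 0, "ay": 0, "az": 0},
  {"jaw": 0, "tx": 0.003, "ty": 0, "tz": 0.002, "ax": 0, "ay": 0, "az": 0},
])

```text
time: 4.35
tool_pos: [0.5406, 0.0132, 0.1082]
ee_rot: [3.139, 0.002, 1.567]
wrist_force: [0.7, 0.2, 1.0]
width: 0.0511
```

Call:
step_arm([
  {"jaw": 0, "tx": 0, "ty": 0, "tz": -0.008, "ax": 0, "ay": 0, "az": 0},
  {"jaw": 0, "tx": 0, "ty": 0, "tz": -0.025, "ax": 0, "ay": 0, "az": 0},
  {"jaw": 0, "tx": 0, "ty": 0, "tz": -0.05, "ax": 0, "ay": 0, "az": 0},
  {"jaw": 0, "tx": 0, "ty": 0, "tz": -0.08, "ax": 0, "ay": 0, "az": 0},
  {"jaw": 0, "tx": 0, "ty": 0, "tz": -0.11, "ax": 0, "ay": 0, "az": 0},
  {"jaw": 0, "tx": 0, "ty": 0, "tz": -0.133, "ax": 0, "ay": 0, "az": 0},
  {"jaw": 0, "tx": 0, "ty": 0, "tz": -0.147, "ax": 0, "ay": 0, "az": 0},
  {"jaw": 0, "tx": 0, "ty": 0, "tz": -0.15, "ax": 0, "ay": 0, "az": 0},
])

```text
time: 5.15
tool_pos: [0.5407, 0.0135, 0.2599]
ee_rot: [3.137, 0.002, 1.567]
wrist_force: [0.0, 0.1, -3.0]
width: 0.051
```

```bash
python3 go.py .511 .371 .258; python3 - <<'E'
import numpy as np,cv2
P=np.load('topP.npy'); z=P[...,2]
im=cv2.imread('pics/top0.png').astype(int)
m=(abs(z-.003)<.004)&(abs(P[...,1]-.29)<.16)&(abs(P[...,0]-.52)<.16)&(im.max(-1)>100)
print(cv2.minAreaRect(P[m][:,:2].astype(np.float32)))
E
```

```text
t 5.15 pos [0.5407 0.0135 0.2599] rot [3.1369e+00 2.0000e-03 1.5667e+00] w 0.051 F [ 0.   0.1 -3. ]
shift [ 0.3574 -0.0311  0.0011] turn [ 0.0047  0.002  -0.004 ]
((0.526909589767456, 0.2709847092628479), (0.2245265692472458, 0.28738150000572205), 8.825359344482422)
```

Call:
step_arm([
  {"jaw": 0, "tx": 0.01, "ty": -0.001, "tz": 0, "ax": 0.002, "ay": 0.001, "az": -0.002},
  {"jaw": 0, "tx": 0.03, "ty": -0.003, "tz": 0, "ax": 0.004, "ay": 0.002, "az": -0.004},
  {"jaw": 0, "tx": 0.06, "ty": -0.005, "tz": 0, "ax": 0.004, "ay": 0.002, "az": -0.004},
  {"jaw": 0, "tx": 0.1, "ty": -0.009, "tz": 0, "ax": 0.004, "ay": 0.002, "az": -0.004},
  {"jaw": 0, "tx": 0.145, "ty": -0.013, "tz": 0, "ax": 0.004, "ay": 0.002, "az": -0.004},
  {"jaw": 0, "tx": 0.19, "ty": -0.017, "tz": 0, "ax": 0.004, "ay": 0.002, "az": -0.004},
  {"jaw": 0, "tx": 0.225, "ty": -0.02, "tz": 0, "ax": 0.004, "ay": 0.002, "az": -0.004},
  {"jaw": 0, "tx": 0.25, "ty": -0.022, "tz": 0, "ax": 0.004, "ay": 0.002, "az": -0.004},
])

```text
time: 5.95
tool_pos: [0.5178, 0.2666, 0.2566]
ee_rot: [-3.138, 0.001, 1.574]
wrist_force: [0.7, 0.6, -4.4]
width: 0.0509
```

```bash
python3 go.py .511 .371 .258
```

```text
t 5.95 pos [0.5178 0.2666 0.2566] rot [-3.1375e+00  6.0000e-04  1.5736e+00] w 0.0509 F [ 0.7  0.6 -4.4]
shift [ 0.1045 -0.0065 -0.0014] turn [-0.0041  0.0006  0.0028]
```

Call:
step_arm([
  {"jaw": 0, "tx": 0.025, "ty": -0.002, "tz": 0, "ax": -0.004, "ay": 0, "az": 0.003},
  {"jaw": 0, "tx": 0.055, "ty": -0.004, "tz": 0.01, "ax": -0.004, "ay": 0, "az": 0.003},
  {"jaw": 0, "tx": 0.08, "ty": -0.005, "tz": 0.025, "ax": -0.004, "ay": 0, "az": 0.003},
  {"jaw": 0, "tx": 0.096, "ty": -0.006, "tz": 0.05, "ax": -0.004, "ay": 0, "az": 0.003},
  {"jaw": 0, "tx": 0.104, "ty": -0.0065, "tz": 0.075, "ax": -0.004, "ay": 0, "az": 0.003},
  {"jaw": 0, "tx": 0.104, "ty": -0.0065, "tz": 0.1, "ax": -0.004, "ay": 0, "az": 0.003},
  {"jaw": 0, "tx": 0.104, "ty": -0.0065, "tz": 0.12, "ax": -0.004, "ay": 0, "az": 0.003},
  {"jaw": 0, "tx": 0.104, "ty": -0.0065, "tz": 0.13, "ax": -0.004, "ay": 0, "az": 0.003},
])

```text
time: 6.75
tool_pos: [0.5075, 0.3698, 0.1212]
ee_rot: [-3.134, 0.005, 1.571]
wrist_force: [0.1, -0.1, -3.4]
width: 0.0512
```

```bash
python3 go.py .511 .371 .107
```

```text
t 6.75 pos [0.5075 0.3698 0.1212] rot [-3.1336  0.005   1.5715] w 0.0512 F [ 0.1 -0.1 -3.4]
shift [0.0012 0.0036 0.0142] turn [-0.008   0.005   0.0006]
```

Call:
step_arm([
  {"jaw": 0, "tx": 0.001, "ty": 0.003, "tz": 0.004, "ax": -0.005, "ay": 0.003, "az": 0},
  {"jaw": 0, "tx": 0.001, "ty": 0.003, "tz": 0.008, "ax": -0.005, "ay": 0.003, "az": 0},
  {"jaw": 0, "tx": 0.001, "ty": 0.003, "tz": 0.011, "ax": -0.005, "ay": 0.003, "az": 0},
  {"jaw": 0, "tx": 0.001, "ty": 0.003, "tz": 0.013, "ax": -0.005, "ay": 0.003, "az": 0},
  {"jaw": 0, "tx": 0.001, "ty": 0.003, "tz": 0.014, "ax": -0.005, "ay": 0.003, "az": 0},
  {"jaw": 0, "tx": 0.001, "ty": 0.003, "tz": 0.014, "ax": -0.005, "ay": 0.003, "az": 0},
])

```text
time: 7.35
tool_pos: [0.5107, 0.3708, 0.1078]
ee_rot: [-3.139, 0.001, 1.571]
wrist_force: [0.5, -0.2, -3.8]
width: 0.051
```

```bash
python3 go.py .511 .371 .107
```

```text
t 7.35 pos [0.5107 0.3708 0.1078] rot [-3.1394e+00  1.4000e-03  1.5713e+00] w 0.051 F [ 0.5 -0.2 -3.8]
shift [0.0002 0.0003 0.0008] turn [-0.0022  0.0014  0.0005]
```

Call:
step_arm([
  {"jaw": 0, "tx": 0, "ty": 0, "tz": 0.001, "ax": 0, "ay": 0, "az": 0},
  {"jaw": 0, "tx": 0, "ty": 0, "tz": 0.002, "ax": 0, "ay": 0, "az": 0},
  {"jaw": 0.55, "tx": 0, "ty": 0, "tz": 0.002, "ax": 0, "ay": 0, "az": 0},
  {"jaw": 0.65, "tx": 0, "ty": 0, "tz": 0.002, "ax": 0, "ay": 0, "az": 0},
  {"jaw": 0.8, "tx": 0, "ty": 0, "tz": 0.002, "ax": 0, "ay": 0, "az": 0},
  {"jaw": 1, "tx": 0, "ty": 0, "tz": 0.002, "ax": 0, "ay": 0, "az": 0},
  {"jaw": 1, "tx": 0, "ty": 0, "tz": 0.002, "ax": 0, "ay": 0, "az": 0},
])

```text
time: 8.05
tool_pos: [0.5107, 0.3709, 0.1059]
ee_rot: [-3.14, 0.001, 1.571]
wrist_force: [0.5, 0.1, -0.2]
width: 0.0802
```

Call:
step_arm([
  {"jaw": 1, "tx": 0, "ty": 0, "tz": -0.015, "ax": 0, "ay": 0, "az": 0},
  {"jaw": 1, "tx": 0, "ty": 0, "tz": -0.05, "ax": 0, "ay": 0, "az": 0},
  {"jaw": 1, "tx": -0.02, "ty": 0.005, "tz": -0.085, "ax": 0, "ay": 0, "az": 0},
  {"jaw": 1, "tx": -0.06, "ty": 0.015, "tz": -0.1, "ax": 0, "ay": 0, "az": 0},
  {"jaw": 1, "tx": -0.1, "ty": 0.025, "tz": -0.1, "ax": 0, "ay": 0, "az": 0},
  {"jaw": 1, "tx": -0.145, "ty": 0.037, "tz": -0.1, "ax": 0, "ay": 0, "az": 0},
  {"jaw": 1, "tx": -0.19, "ty": 0.05, "tz": -0.1, "ax": 0, "ay": 0, "az": 0},
  {"jaw": 1, "tx": -0.23, "ty": 0.065, "tz": -0.1, "ax": 0, "ay": 0, "az": 0},
])

```text
time: 8.85
tool_pos: [0.5764, 0.1391, 0.2079]
ee_rot: [3.141, 0.001, 1.571]
wrist_force: [0.9, 0.3, -0.2]
width: 0.0942
```

```bash
python3 go.py .6155 .059 .19; python3 caps.py wrist w2.png; python3 caps.py top t2.png
```

```text
t 8.85 pos [0.5764 0.1391 0.2079] rot [3.1413e+00 1.2000e-03 1.5712e+00] w 0.0942 F [ 0.9  0.3 -0.2]
shift [-0.0801  0.039   0.018 ] turn [0.0003 0.0012 0.0004]
blue 336 circle [ 0.5978 -0.0549] 0.0185 mean [ 0.5976 -0.0504  0.1164]
yellow 3248 circle [0.6096 0.0962] 0.0683 mean [0.6174 0.0569 0.1339]
blue 330 circle [ 0.5973 -0.0671] 0.0251 mean [ 0.5973 -0.0672  0.1328]
yellow 310 circle [0.616  0.0587] 0.0246 mean [0.6159 0.0587 0.1327]
```

Call:
step_arm([
  {"jaw": 1, "tx": -0.03, "ty": 0.015, "tz": 0.005, "ax": 0, "ay": 0, "az": 0},
  {"jaw": 1, "tx": -0.065, "ty": 0.032, "tz": 0.01, "ax": 0, "ay": 0, "az": 0},
  {"jaw": 1, "tx": -0.0805, "ty": 0.0395, "tz": 0.02, "ax": 0, "ay": 0, "az": 0},
  {"jaw": 1, "tx": -0.0805, "ty": 0.0395, "tz": 0.04, "ax": 0, "ay": 0, "az": 0},
  {"jaw": 1, "tx": -0.0805, "ty": 0.0395, "tz": 0.07, "ax": 0, "ay": 0, "az": 0},
  {"jaw": 1, "tx": -0.0805, "ty": 0.0395, "tz": 0.09, "ax": 0, "ay": 0, "az": 0},
  {"jaw": 1, "tx": -0.0805, "ty": 0.0395, "tz": 0.1, "ax": 0, "ay": 0, "az": 0},
  {"jaw": 1, "tx": -0.0805, "ty": 0.0395, "tz": 0.1, "ax": 0, "ay": 0, "az": 0},
])

```text
time: 9.75
tool_pos: [0.6155, 0.0559, 0.1058]
ee_rot: [-3.138, 0.003, 1.565]
wrist_force: [0.1, 0.2, 0.7]
width: 0.0937
```

Call:
step_arm([
  {"jaw": 0.8, "tx": 0, "ty": 0, "tz": 0, "ax": 0, "ay": 0, "az": 0},
  {"jaw": 0.65, "tx": 0, "ty": 0, "tz": 0, "ax": 0, "ay": 0, "az": 0},
  {"jaw": 0.5, "tx": 0, "ty": 0, "tz": 0, "ax": 0, "ay": 0, "az": 0},
  {"jaw": 0.3, "tx": 0, "ty": 0, "tz": 0, "ax": 0, "ay": 0, "az": 0},
  {"jaw": 0, "tx": 0, "ty": 0, "tz": 0, "ax": 0, "ay": 0, "az": 0},
  {"jaw": 0, "tx": 0, "ty": 0, "tz": 0, "ax": 0, "ay": 0, "az": 0},
  {"jaw": 0, "tx": 0, "ty": 0, "tz": 0, "ax": 0, "ay": 0, "az": 0},
])

```text
time: 10.45
tool_pos: [0.6158, 0.0559, 0.1062]
ee_rot: [-3.139, 0.003, 1.565]
wrist_force: [1.1, -0.4, 0.0]
width: 0.0511
```

Call:
step_arm([
  {"jaw": 0, "tx": 0, "ty": 0, "tz": -0.008, "ax": 0, "ay": 0, "az": 0},
  {"jaw": 0, "tx": 0, "ty": 0, "tz": -0.025, "ax": 0, "ay": 0, "az": 0},
  {"jaw": 0, "tx": 0, "ty": 0, "tz": -0.05, "ax": 0, "ay": 0, "az": 0},
  {"jaw": 0, "tx": 0, "ty": 0, "tz": -0.08, "ax": 0, "ay": 0, "az": 0},
  {"jaw": 0, "tx": 0, "ty": 0, "tz": -0.11, "ax": 0, "ay": 0, "az": 0},
  {"jaw": 0, "tx": 0, "ty": 0, "tz": -0.133, "ax": 0, "ay": 0, "az": 0},
  {"jaw": 0, "tx": 0, "ty": 0, "tz": -0.147, "ax": 0, "ay": 0, "az": 0},
  {"jaw": 0, "tx": 0, "ty": 0, "tz": -0.15, "ax": 0, "ay": 0, "az": 0},
])

```text
time: 11.25
tool_pos: [0.6167, 0.0563, 0.258]
ee_rot: [3.141, 0.003, 1.565]
wrist_force: [0.4, -0.9, -3.3]
width: 0.0509
```

```bash
python3 go.py .522 .29 .256
```

```text
t 11.25 pos [0.6167 0.0563 0.258 ] rot [3.1415e+00 2.7000e-03 1.5652e+00] w 0.0509 F [ 0.4 -0.9 -3.3]
shift [ 0.2332 -0.096   0.0014] turn [ 0.0001  0.0027 -0.0056]
```

Call:
step_arm([
  {"jaw": 0, "tx": 0.01, "ty": -0.004, "tz": 0, "ax": 0, "ay": 0.001, "az": -0.003},
  {"jaw": 0, "tx": 0.035, "ty": -0.015, "tz": 0, "ax": 0, "ay": 0.002, "az": -0.005},
  {"jaw": 0, "tx": 0.075, "ty": -0.031, "tz": 0, "ax": 0, "ay": 0.002, "az": -0.005},
  {"jaw": 0, "tx": 0.12, "ty": -0.049, "tz": 0, "ax": 0, "ay": 0.002, "az": -0.005},
  {"jaw": 0, "tx": 0.165, "ty": -0.068, "tz": 0.005, "ax": 0, "ay": 0.002, "az": -0.005},
  {"jaw": 0, "tx": 0.205, "ty": -0.084, "tz": 0.015, "ax": 0, "ay": 0.002, "az": -0.005},
  {"jaw": 0, "tx": 0.225, "ty": -0.093, "tz": 0.03, "ax": 0, "ay": 0.002, "az": -0.005},
  {"jaw": 0, "tx": 0.233, "ty": -0.096, "tz": 0.05, "ax": 0, "ay": 0.002, "az": -0.005},
])

```text
time: 12.05
tool_pos: [0.5195, 0.2929, 0.2057]
ee_rot: [-3.14, 0.0, 1.575]
wrist_force: [1.8, -0.4, -3.5]
width: 0.0514
```

```bash
python3 go.py .522 .29 .1045
```

```text
t 12.05 pos [0.5195 0.2929 0.2057] rot [-3.1395e+00  1.0000e-04  1.5746e+00] w 0.0514 F [ 1.8 -0.4 -3.5]
shift [-0.0029  0.0027  0.1012] turn [-0.0021  0.0001  0.0038]
```

Call:
step_arm([
  {"jaw": 0, "tx": -0.003, "ty": 0.0025, "tz": 0.02, "ax": -0.002, "ay": 0, "az": 0.004},
  {"jaw": 0, "tx": -0.003, "ty": 0.0025, "tz": 0.045, "ax": -0.002, "ay": 0, "az": 0.004},
  {"jaw": 0, "tx": -0.003, "ty": 0.0025, "tz": 0.068, "ax": -0.002, "ay": 0, "az": 0.004},
  {"jaw": 0, "tx": -0.003, "ty": 0.0025, "tz": 0.085, "ax": -0.002, "ay": 0, "az": 0.004},
  {"jaw": 0, "tx": -0.003, "ty": 0.0025, "tz": 0.093, "ax": -0.002, "ay": 0, "az": 0.004},
  {"jaw": 0, "tx": -0.003, "ty": 0.0025, "tz": 0.097, "ax": -0.002, "ay": 0, "az": 0.004},
  {"jaw": 0, "tx": -0.003, "ty": 0.0025, "tz": 0.099, "ax": -0.002, "ay": 0, "az": 0.004},
  {"jaw": 0, "tx": -0.003, "ty": 0.0025, "tz": 0.1, "ax": -0.002, "ay": 0, "az": 0.004},
])

```text
time: 12.85
tool_pos: [0.5221, 0.2902, 0.1064]
ee_rot: [3.141, -0.001, 1.571]
wrist_force: [0.3, 0.3, -2.6]
width: 0.0511
```

```bash
python3 go.py .522 .29 .1045
```

```text
t 12.85 pos [0.5221 0.2902 0.1064] rot [ 3.1405e+00 -5.0000e-04  1.5707e+00] w 0.0511 F [ 0.3  0.3 -2.6]
shift [-0.0002 -0.0001  0.0019] turn [ 0.0011 -0.0005 -0.0001]
```

Call:
step_arm([
  {"jaw": 0, "tx": 0, "ty": 0, "tz": 0.001, "ax": 0, "ay": 0, "az": 0},
  {"jaw": 0, "tx": 0, "ty": 0, "tz": 0.002, "ax": 0, "ay": 0, "az": 0},
  {"jaw": 0.55, "tx": 0, "ty": 0, "tz": 0.002, "ax": 0, "ay": 0, "az": 0},
  {"jaw": 0.65, "tx": 0, "ty": 0, "tz": 0.002, "ax": 0, "ay": 0, "az": 0},
  {"jaw": 0.8, "tx": 0, "ty": 0, "tz": 0.002, "ax": 0, "ay": 0, "az": 0},
  {"jaw": 1, "tx": 0, "ty": 0, "tz": 0.002, "ax": 0, "ay": 0, "az": 0},
  {"jaw": 1, "tx": 0, "ty": 0, "tz": 0.002, "ax": 0, "ay": 0, "az": 0},
])

```text
time: 13.55
tool_pos: [0.5223, 0.2903, 0.1047]
ee_rot: [3.14, -0.001, 1.571]
wrist_force: [-0.6, -0.3, 0.1]
width: 0.0803
```

Call:
step_arm([
  {"jaw": 1, "tx": 0, "ty": 0, "tz": -0.015, "ax": 0, "ay": 0, "az": 0},
  {"jaw": 1, "tx": 0, "ty": 0, "tz": -0.05, "ax": 0, "ay": 0, "az": 0},
  {"jaw": 1, "tx": -0.02, "ty": 0.005, "tz": -0.085, "ax": 0, "ay": 0, "az": 0},
  {"jaw": 1, "tx": -0.06, "ty": 0.015, "tz": -0.1, "ax": 0, "ay": 0, "az": 0},
  {"jaw": 1, "tx": -0.105, "ty": 0.025, "tz": -0.1, "ax": 0, "ay": 0, "az": 0},
  {"jaw": 1, "tx": -0.15, "ty": 0.035, "tz": -0.1, "ax": 0, "ay": 0, "az": 0},
  {"jaw": 1, "tx": -0.195, "ty": 0.045, "tz": -0.1, "ax": 0, "ay": 0, "az": 0},
  {"jaw": 1, "tx": -0.24, "ty": 0.055, "tz": -0.1, "ax": 0, "ay": 0, "az": 0},
])

```text
time: 14.35
tool_pos: [0.5775, 0.0485, 0.2064]
ee_rot: [3.138, -0.001, 1.571]
wrist_force: [-0.6, 0.1, 0.6]
width: 0.0941
```

```bash
python3 go.py .596 -.068 .19; python3 caps.py top t3.png;  python3 caps.py scene s3.png
```

```text
t 14.35 pos [0.5775 0.0485 0.2064] rot [ 3.1377e+00 -8.0000e-04  1.5710e+00] w 0.0941 F [-0.6  0.1  0.6]
shift [-0.1165  0.0184  0.0164] turn [ 0.0039 -0.0008  0.0002]
red 402 circle [0.5116 0.3715] 0.0263 mean [0.5118 0.3706 0.131 ]
blue 329 circle [ 0.5974 -0.0667] 0.0252 mean [ 0.5973 -0.0671  0.1327]
yellow 364 circle [0.5243 0.2942] 0.026 mean [0.5237 0.293  0.1313]
red 763 circle [0.5123 0.3751] 0.0271 mean [0.5168 0.3763 0.1301]
blue 2766 circle [ 0.0431 -1.2714] 0.1508 mean [ 0.0755 -1.2746  0.2514]
yellow 655 circle [0.5243 0.2981] 0.0272 mean [0.5288 0.2995 0.1301]
```

View pics/s3.png

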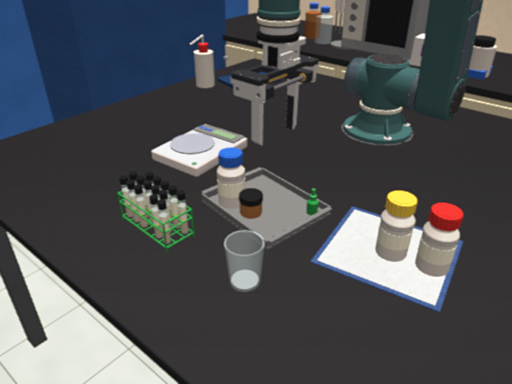

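Red (445,240) and yellow (397,226) stand on the mat. Blue (231,180) and the jar (251,203) remain in the tray. Next is blue.

Call:
step_arm([
  {"jaw": 1, "tx": -0.04, "ty": 0.006, "tz": 0.005, "ax": 0.003, "ay": 0, "az": 0},
  {"jaw": 1, "tx": -0.08, "ty": 0.013, "tz": 0.01, "ax": 0.003, "ay": 0, "az": 0},
  {"jaw": 1, "tx": -0.106, "ty": 0.0185, "tz": 0.016, "ax": 0.003, "ay": 0, "az": 0},
  {"jaw": 1, "tx": -0.116, "ty": 0.0185, "tz": 0.035, "ax": 0.003, "ay": 0, "az": 0},
  {"jaw": 1, "tx": -0.116, "ty": 0.0185, "tz": 0.065, "ax": 0.003, "ay": 0, "az": 0},
  {"jaw": 1, "tx": -0.116, "ty": 0.0185, "tz": 0.088, "ax": 0.003, "ay": 0, "az": 0},
  {"jaw": 1, "tx": -0.116, "ty": 0.0185, "tz": 0.099, "ax": 0.003, "ay": 0, "az": 0},
  {"jaw": 1, "tx": -0.116, "ty": 0.0185, "tz": 0.099, "ax": 0.003, "ay": 0, "az": 0},
])

```text
time: 15.25
tool_pos: [0.5952, -0.0708, 0.1057]
ee_rot: [-3.139, 0.001, 1.564]
wrist_force: [0.9, 0.7, 0.8]
width: 0.0939
```

Call:
step_arm([
  {"jaw": 0.8, "tx": 0, "ty": 0, "tz": 0, "ax": 0, "ay": 0, "az": 0},
  {"jaw": 0.65, "tx": 0, "ty": 0, "tz": 0, "ax": 0, "ay": 0, "az": 0},
  {"jaw": 0.5, "tx": 0, "ty": 0, "tz": 0, "ax": 0, "ay": 0, "az": 0},
  {"jaw": 0.3, "tx": 0, "ty": 0, "tz": 0, "ax": 0, "ay": 0, "az": 0},
  {"jaw": 0, "tx": 0, "ty": 0, "tz": 0, "ax": 0, "ay": 0, "az": 0},
  {"jaw": 0, "tx": 0, "ty": 0, "tz": 0, "ax": 0, "ay": 0, "az": 0},
  {"jaw": 0, "tx": 0, "ty": 0, "tz": 0, "ax": 0, "ay": 0, "az": 0},
])

```text
time: 15.95
tool_pos: [0.5956, -0.0709, 0.1062]
ee_rot: [-3.14, 0.001, 1.564]
wrist_force: [0.6, -0.4, 0.7]
width: 0.051
```

Call:
step_arm([
  {"jaw": 0, "tx": 0, "ty": 0, "tz": -0.008, "ax": 0, "ay": 0, "az": 0},
  {"jaw": 0, "tx": 0, "ty": 0, "tz": -0.025, "ax": 0, "ay": 0, "az": 0},
  {"jaw": 0, "tx": 0, "ty": 0, "tz": -0.05, "ax": 0, "ay": 0, "az": 0},
  {"jaw": 0, "tx": 0, "ty": 0, "tz": -0.08, "ax": 0, "ay": 0, "az": 0},
  {"jaw": 0, "tx": 0, "ty": 0, "tz": -0.11, "ax": 0, "ay": 0, "az": 0},
  {"jaw": 0, "tx": 0, "ty": 0, "tz": -0.133, "ax": 0, "ay": 0, "az": 0},
  {"jaw": 0, "tx": 0, "ty": 0, "tz": -0.147, "ax": 0, "ay": 0, "az": 0},
  {"jaw": 0, "tx": 0, "ty": 0, "tz": -0.15, "ax": 0, "ay": 0, "az": 0},
])

```text
time: 16.75
tool_pos: [0.5963, -0.0709, 0.258]
ee_rot: [3.141, 0.002, 1.564]
wrist_force: [-0.8, -0.0, -2.9]
width: 0.0511
```

```bash
python3 go.py .535 .214 .256
```

```text
t 16.75 pos [ 0.5963 -0.0709  0.258 ] rot [3.1407e+00 1.6000e-03 1.5638e+00] w 0.0511 F [-0.8 -0.  -2.9]
shift [ 0.2844 -0.0633  0.0015] turn [ 0.0009  0.0016 -0.007 ]
```

Call:
step_arm([
  {"jaw": 0, "tx": 0.01, "ty": -0.002, "tz": 0, "ax": 0, "ay": 0.001, "az": -0.004},
  {"jaw": 0, "tx": 0.035, "ty": -0.008, "tz": 0, "ax": 0, "ay": 0.002, "az": -0.007},
  {"jaw": 0, "tx": 0.075, "ty": -0.017, "tz": 0, "ax": 0, "ay": 0.002, "az": -0.007},
  {"jaw": 0, "tx": 0.12, "ty": -0.027, "tz": 0, "ax": 0, "ay": 0.002, "az": -0.007},
  {"jaw": 0, "tx": 0.165, "ty": -0.037, "tz": 0, "ax": 0, "ay": 0.002, "az": -0.007},
  {"jaw": 0, "tx": 0.21, "ty": -0.047, "tz": 0, "ax": 0, "ay": 0.002, "az": -0.007},
  {"jaw": 0, "tx": 0.245, "ty": -0.055, "tz": 0, "ax": 0, "ay": 0.002, "az": -0.007},
  {"jaw": 0, "tx": 0.267, "ty": -0.06, "tz": 0.005, "ax": 0, "ay": 0.002, "az": -0.007},
])

```text
time: 17.55
tool_pos: [0.5362, 0.1999, 0.251]
ee_rot: [-3.14, -0.001, 1.574]
wrist_force: [0.4, 0.4, -3.5]
width: 0.0508
```

```bash
python3 go.py .535 .211 .1045
```

```text
t 17.55 pos [0.5362 0.1999 0.251 ] rot [-3.1397e+00 -1.1000e-03  1.5744e+00] w 0.0508 F [ 0.4  0.4 -3.5]
shift [ 0.0109 -0.0009  0.1465] turn [-0.0019 -0.0011  0.0036]
```

Call:
step_arm([
  {"jaw": 0, "tx": 0.009, "ty": -0.001, "tz": 0.015, "ax": -0.002, "ay": -0.001, "az": 0.004},
  {"jaw": 0, "tx": 0.011, "ty": -0.001, "tz": 0.04, "ax": -0.002, "ay": -0.001, "az": 0.004},
  {"jaw": 0, "tx": 0.011, "ty": -0.001, "tz": 0.07, "ax": -0.002, "ay": -0.001, "az": 0.004},
  {"jaw": 0, "tx": 0.011, "ty": -0.001, "tz": 0.1, "ax": -0.002, "ay": -0.001, "az": 0.004},
  {"jaw": 0, "tx": 0.011, "ty": -0.001, "tz": 0.123, "ax": -0.002, "ay": -0.001, "az": 0.004},
  {"jaw": 0, "tx": 0.011, "ty": -0.001, "tz": 0.137, "ax": -0.002, "ay": -0.001, "az": 0.004},
  {"jaw": 0, "tx": 0.011, "ty": -0.001, "tz": 0.143, "ax": -0.002, "ay": -0.001, "az": 0.004},
  {"jaw": 0, "tx": 0.011, "ty": -0.001, "tz": 0.145, "ax": -0.002, "ay": -0.001, "az": 0.004},
])

```text
time: 18.35
tool_pos: [0.5346, 0.2113, 0.1057]
ee_rot: [-3.141, -0.0, 1.571]
wrist_force: [-0.7, 0.2, -2.4]
width: 0.051
```

```bash
python3 go.py .535 .211 .1045
```

```text
t 18.35 pos [0.5346 0.2113 0.1057] rot [-3.1409e+00 -1.0000e-04  1.5706e+00] w 0.051 F [-0.7  0.2 -2.4]
shift [-0.0003  0.0004  0.0012] turn [-0.0006 -0.0001 -0.0002]
```

Call:
step_arm([
  {"jaw": 0, "tx": 0, "ty": 0, "tz": 0.001, "ax": 0, "ay": 0, "az": 0},
  {"jaw": 0, "tx": 0, "ty": 0, "tz": 0.0015, "ax": 0, "ay": 0, "az": 0},
  {"jaw": 0.55, "tx": 0, "ty": 0, "tz": 0.0015, "ax": 0, "ay": 0, "az": 0},
  {"jaw": 0.65, "tx": 0, "ty": 0, "tz": 0.0015, "ax": 0, "ay": 0, "az": 0},
  {"jaw": 0.8, "tx": 0, "ty": 0, "tz": 0.0015, "ax": 0, "ay": 0, "az": 0},
  {"jaw": 1, "tx": 0, "ty": 0, "tz": 0.0015, "ax": 0, "ay": 0, "az": 0},
  {"jaw": 1, "tx": 0, "ty": 0, "tz": 0.0015, "ax": 0, "ay": 0, "az": 0},
])

```text
time: 19.05
tool_pos: [0.5348, 0.2113, 0.1046]
ee_rot: [3.141, -0.0, 1.571]
wrist_force: [0.7, -1.2, -0.6]
width: 0.0803
```

Call:
step_arm([
  {"jaw": 1, "tx": 0, "ty": 0, "tz": -0.015, "ax": 0, "ay": 0, "az": 0},
  {"jaw": 1, "tx": 0, "ty": 0, "tz": -0.05, "ax": 0, "ay": 0, "az": 0},
  {"jaw": 1, "tx": -0.02, "ty": 0.005, "tz": -0.085, "ax": 0, "ay": 0, "az": 0},
  {"jaw": 1, "tx": -0.06, "ty": 0.015, "tz": -0.09, "ax": 0, "ay": 0, "az": 0},
  {"jaw": 1, "tx": -0.1, "ty": 0.027, "tz": -0.08, "ax": 0, "ay": 0, "az": 0},
  {"jaw": 1, "tx": -0.14, "ty": 0.042, "tz": -0.06, "ax": 0, "ay": 0, "az": 0},
  {"jaw": 1, "tx": -0.18, "ty": 0.057, "tz": -0.05, "ax": 0, "ay": 0, "az": 0},
  {"jaw": 1, "tx": -0.2, "ty": 0.065, "tz": -0.05, "ax": 0, "ay": 0, "az": 0},
])

```text
time: 19.85
tool_pos: [0.5996, 0.008, 0.1536]
ee_rot: [-3.139, 0.001, 1.568]
wrist_force: [-0.3, 1.3, -0.5]
width: 0.0942
```

```bash
python3 go.py .602 -.004 .032; python3 caps.py top t4.png; python3 - <<'E'
from h import *
im,d=snapshot("wrist"); save(im,'w4.png'); P=cloud("wrist",d)
m=(abs(P[...,2]-.054)<.006)&(np.hypot(P[...,0]-.602,P[...,1]+.004)<.05)
print(m.sum(),cv2.minEnclosingCircle(P[m][:,:2].astype(np.float32)),P[m].mean(0))
E
```

```text
t 19.85 pos [0.5996 0.008  0.1536] rot [-3.1395e+00  6.0000e-04  1.5676e+00] w 0.0942 F [-0.3  1.3 -0.5]
shift [-0.0119  0.0027  0.1216] turn [-0.0021  0.0006 -0.0032]
red 400 circle [0.5109 0.3706] 0.0271 mean [0.5119 0.3703 0.131 ]
blue 352 circle [0.5364 0.2142] 0.0262 mean [0.537  0.2134 0.1312]
yellow 363 circle [0.524  0.2943] 0.0264 mean [0.5238 0.293  0.1311]
2952 ((0.6020054817199707, -0.00034945597872138023), 0.026556575670838356) [0.60212466 0.00085302 0.05497427]
```

View pics/w4.png

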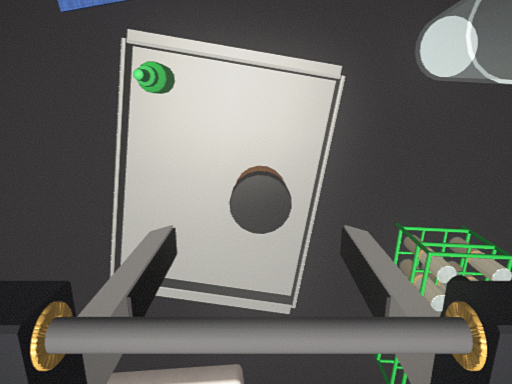

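Only the jar (261,203) and the dropper (154,78) remain in the tray, and the three bottles stand on the mat. Gripping the jar by its lid with the tips above the rim.

Call:
step_arm([
  {"jaw": 1, "tx": -0.008, "ty": 0.0025, "tz": 0.01, "ax": -0.002, "ay": 0, "az": -0.003},
  {"jaw": 1, "tx": -0.01, "ty": 0.0025, "tz": 0.035, "ax": -0.002, "ay": 0, "az": -0.003},
  {"jaw": 1, "tx": -0.01, "ty": 0.0025, "tz": 0.065, "ax": -0.002, "ay": 0, "az": -0.003},
  {"jaw": 1, "tx": -0.01, "ty": 0.0025, "tz": 0.09, "ax": -0.002, "ay": 0, "az": -0.003},
  {"jaw": 1, "tx": -0.01, "ty": 0.0025, "tz": 0.107, "ax": -0.002, "ay": 0, "az": -0.003},
  {"jaw": 1, "tx": -0.01, "ty": 0.0025, "tz": 0.115, "ax": -0.002, "ay": 0, "az": -0.003},
  {"jaw": 1, "tx": -0.01, "ty": 0.0025, "tz": 0.1175, "ax": -0.002, "ay": 0, "az": -0.003},
  {"jaw": 1, "tx": -0.01, "ty": 0.0025, "tz": 0.1175, "ax": -0.002, "ay": 0, "az": -0.003},
])

```text
time: 20.75
tool_pos: [0.6034, -0.0014, 0.0382]
ee_rot: [3.138, 0.001, 1.57]
wrist_force: [0.2, -0.3, 0.9]
width: 0.0942
```

Call:
step_arm([
  {"jaw": 0.8, "tx": 0, "ty": 0, "tz": 0, "ax": 0, "ay": 0, "az": 0},
  {"jaw": 0.65, "tx": 0, "ty": 0, "tz": 0, "ax": 0, "ay": 0, "az": 0},
  {"jaw": 0.5, "tx": 0, "ty": 0, "tz": 0, "ax": 0, "ay": 0, "az": 0},
  {"jaw": 0.3, "tx": 0, "ty": 0, "tz": 0, "ax": 0, "ay": 0, "az": 0},
  {"jaw": 0, "tx": 0, "ty": 0, "tz": 0, "ax": 0, "ay": 0, "az": 0},
  {"jaw": 0, "tx": 0, "ty": 0, "tz": 0, "ax": 0, "ay": 0, "az": 0},
  {"jaw": 0, "tx": 0, "ty": 0, "tz": 0, "ax": 0, "ay": 0, "az": 0},
])

```text
time: 21.45
tool_pos: [0.6032, -0.0014, 0.0383]
ee_rot: [3.138, 0.001, 1.57]
wrist_force: [-1.4, 0.1, 0.4]
width: 0.052
```

Call:
step_arm([
  {"jaw": 0, "tx": 0, "ty": 0, "tz": -0.008, "ax": 0, "ay": 0, "az": 0},
  {"jaw": 0, "tx": 0, "ty": 0, "tz": -0.025, "ax": 0, "ay": 0, "az": 0},
  {"jaw": 0, "tx": 0, "ty": 0, "tz": -0.05, "ax": 0, "ay": 0, "az": 0},
  {"jaw": 0, "tx": 0, "ty": 0, "tz": -0.075, "ax": 0, "ay": 0, "az": 0},
  {"jaw": 0, "tx": 0, "ty": 0, "tz": -0.095, "ax": 0, "ay": 0, "az": 0},
  {"jaw": 0, "tx": 0, "ty": 0, "tz": -0.107, "ax": 0, "ay": 0, "az": 0},
  {"jaw": 0, "tx": 0, "ty": 0, "tz": -0.11, "ax": 0, "ay": 0, "az": 0},
])

```text
time: 22.15
tool_pos: [0.6038, -0.0014, 0.1503]
ee_rot: [3.135, 0.001, 1.57]
wrist_force: [0.5, 0.5, -2.2]
width: 0.0522
```

```bash
python3 go.py .5105 -.2905 .146
```

```text
t 22.15 pos [ 0.6038 -0.0014  0.1503] rot [3.1352e+00 8.0000e-04 1.5699e+00] w 0.0522 F [ 0.5  0.5 -2.2]
shift [-0.2891 -0.093   0.0039] turn [ 0.0064  0.0008 -0.0009]
```

Call:
step_arm([
  {"jaw": 0, "tx": -0.01, "ty": -0.003, "tz": 0, "ax": 0.003, "ay": 0, "az": 0},
  {"jaw": 0, "tx": -0.035, "ty": -0.011, "tz": 0, "ax": 0.006, "ay": 0, "az": 0},
  {"jaw": 0, "tx": -0.075, "ty": -0.024, "tz": 0, "ax": 0.006, "ay": 0, "az": 0},
  {"jaw": 0, "tx": -0.12, "ty": -0.039, "tz": 0, "ax": 0.006, "ay": 0, "az": 0},
  {"jaw": 0, "tx": -0.165, "ty": -0.053, "tz": 0, "ax": 0.006, "ay": 0, "az": 0},
  {"jaw": 0, "tx": -0.21, "ty": -0.068, "tz": 0, "ax": 0.006, "ay": 0, "az": 0},
  {"jaw": 0, "tx": -0.25, "ty": -0.08, "tz": 0, "ax": 0.006, "ay": 0, "az": 0},
  {"jaw": 0, "tx": -0.275, "ty": -0.089, "tz": 0.004, "ax": 0.006, "ay": 0, "az": 0},
])

```text
time: 22.95
tool_pos: [0.5124, -0.2797, 0.1447]
ee_rot: [-3.14, 0.001, 1.567]
wrist_force: [0.2, -0.2, -1.3]
width: 0.0521
```

```bash
python3 go.py .5105 -.2905 .0885
```

```text
t 22.95 pos [ 0.5124 -0.2797  0.1447] rot [-3.1400e+00  1.0000e-03  1.5668e+00] w 0.0521 F [ 0.2 -0.2 -1.3]
shift [-0.0108 -0.0018  0.0562] turn [-0.0016  0.001  -0.004 ]
```

Call:
step_arm([
  {"jaw": 0, "tx": -0.009, "ty": -0.0015, "tz": 0.006, "ax": -0.002, "ay": 0.001, "az": -0.004},
  {"jaw": 0, "tx": -0.011, "ty": -0.002, "tz": 0.016, "ax": -0.002, "ay": 0.001, "az": -0.004},
  {"jaw": 0, "tx": -0.011, "ty": -0.002, "tz": 0.028, "ax": -0.002, "ay": 0.001, "az": -0.004},
  {"jaw": 0, "tx": -0.011, "ty": -0.002, "tz": 0.039, "ax": -0.002, "ay": 0.001, "az": -0.004},
  {"jaw": 0, "tx": -0.011, "ty": -0.002, "tz": 0.047, "ax": -0.002, "ay": 0.001, "az": -0.004},
  {"jaw": 0, "tx": -0.011, "ty": -0.002, "tz": 0.052, "ax": -0.002, "ay": 0.001, "az": -0.004},
  {"jaw": 0, "tx": -0.011, "ty": -0.002, "tz": 0.055, "ax": -0.002, "ay": 0.001, "az": -0.004},
  {"jaw": 0, "tx": -0.011, "ty": -0.002, "tz": 0.056, "ax": -0.002, "ay": 0.001, "az": -0.004},
])

```text
time: 23.75
tool_pos: [0.5105, -0.2904, 0.0885]
ee_rot: [3.141, 0.0, 1.571]
wrist_force: [0.3, -1.2, -1.9]
width: 0.0523
```

```bash
python3 go.py .5105 -.2905 .087
```

```text
t 23.75 pos [ 0.5105 -0.2904  0.0885] rot [3.1412 0.     1.5715] w 0.0523 F [ 0.3 -1.2 -1.9]
shift [-0.0001  0.      0.0015] turn [0.0004 0.     0.0007]
```

Call:
step_arm([
  {"jaw": 0, "tx": 0, "ty": 0, "tz": 0.001, "ax": 0, "ay": 0, "az": 0},
  {"jaw": 0, "tx": 0, "ty": 0, "tz": 0.0018, "ax": 0, "ay": 0, "az": 0},
  {"jaw": 0.56, "tx": 0, "ty": 0, "tz": 0.0018, "ax": 0, "ay": 0, "az": 0},
  {"jaw": 0.65, "tx": 0, "ty": 0, "tz": 0.0018, "ax": 0, "ay": 0, "az": 0},
  {"jaw": 0.8, "tx": 0, "ty": 0, "tz": 0.0018, "ax": 0, "ay": 0, "az": 0},
  {"jaw": 1, "tx": 0, "ty": 0, "tz": 0.0018, "ax": 0, "ay": 0, "az": 0},
  {"jaw": 1, "tx": 0, "ty": 0, "tz": 0.0018, "ax": 0, "ay": 0, "az": 0},
])

```text
time: 24.45
tool_pos: [0.5105, -0.2905, 0.0869]
ee_rot: [3.141, 0.0, 1.571]
wrist_force: [-0.1, -0.6, -0.1]
width: 0.0814
```

Call:
step_arm([
  {"jaw": 1, "tx": 0, "ty": 0, "tz": -0.01, "ax": 0, "ay": 0, "az": 0},
  {"jaw": 1, "tx": 0, "ty": 0, "tz": -0.035, "ax": 0, "ay": 0, "az": 0},
  {"jaw": 1, "tx": 0, "ty": 0, "tz": -0.07, "ax": 0, "ay": 0, "az": 0},
  {"jaw": 1, "tx": 0.03, "ty": 0, "tz": -0.1, "ax": 0, "ay": 0, "az": 0},
  {"jaw": 1, "tx": 0.07, "ty": 0.004, "tz": -0.115, "ax": 0, "ay": 0, "az": 0},
  {"jaw": 1, "tx": 0.115, "ty": 0.009, "tz": -0.115, "ax": 0, "ay": 0, "az": 0},
  {"jaw": 1, "tx": 0.16, "ty": 0.014, "tz": -0.115, "ax": 0, "ay": 0, "az": 0},
  {"jaw": 1, "tx": 0.2, "ty": 0.018, "tz": -0.115, "ax": 0, "ay": 0, "az": 0},
])

```text
time: 25.25
tool_pos: [0.5285, -0.0885, 0.2033]
ee_rot: [3.139, 0.0, 1.572]
wrist_force: [0.7, 0.7, 0.3]
width: 0.0939
```

```bash
python3 go.py .5355 .2135 .19; python3 - <<'E'
from h import *
im,d=snapshot("top"); save(im[100:300,90:420],'t5.png'); P=cloud("top",d)
for r in silhouettes("top","jar_centre")[:1]:
    X=P[r["pixels"]]; X=X[abs(X[:,2]-.103)<.008]; print(r["rect"],r["confidence"],len(X),X.mean(0) if len(X) else '')
im,d=snapshot("scene"); save(im,'s5.png')
E
```

```text
t 25.25 pos [ 0.5285 -0.0885  0.2033] rot [3.1388e+00 4.0000e-04 1.5716e+00] w 0.0939 F [0.7 0.7 0.3]
shift [0.302  0.0072 0.0132] turn [0.0028 0.0004 0.0008]
[370.0, 220.4, 386.8, 239.4] 0.56 190 [ 0.50794928 -0.30181048  0.10321048]
```

View pics/s5.png

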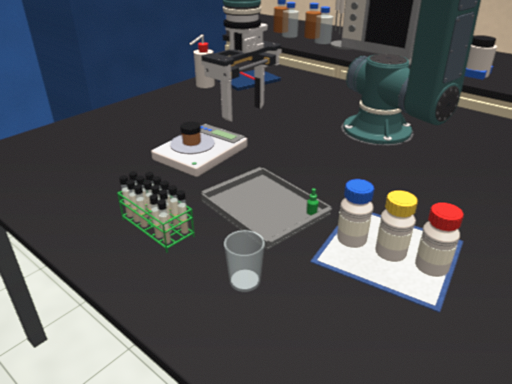

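Scene: the jar stands upright on the pan at (190,133), the tray is empty except for the dropper, and the bottles are on the mat. The top-camera jar reading is partly hidden by the arm, so I'll recheck it later. Fetching blue.

Call:
step_arm([
  {"jaw": 1, "tx": 0.04, "ty": 0.001, "tz": 0, "ax": 0.002, "ay": 0, "az": 0},
  {"jaw": 1, "tx": 0.085, "ty": 0.002, "tz": 0, "ax": 0.002, "ay": 0, "az": 0},
  {"jaw": 1, "tx": 0.13, "ty": 0.003, "tz": 0, "ax": 0.002, "ay": 0, "az": 0},
  {"jaw": 1, "tx": 0.175, "ty": 0.004, "tz": 0, "ax": 0.002, "ay": 0, "az": 0},
  {"jaw": 1, "tx": 0.22, "ty": 0.005, "tz": 0, "ax": 0.002, "ay": 0, "az": 0},
  {"jaw": 1, "tx": 0.26, "ty": 0.006, "tz": 0, "ax": 0.002, "ay": 0, "az": 0},
  {"jaw": 1, "tx": 0.29, "ty": 0.0065, "tz": 0, "ax": 0.002, "ay": 0, "az": 0},
  {"jaw": 1, "tx": 0.3, "ty": 0.0065, "tz": 0, "ax": 0.002, "ay": 0, "az": 0},
])

```text
time: 26.2
tool_pos: [0.5341, 0.213, 0.203]
ee_rot: [3.141, 0.001, 1.577]
wrist_force: [-0.0, -1.1, -0.3]
width: 0.0938
```

```bash
python3 go.py .535 .2113 .1052
```

```text
t 26.2 pos [0.5341 0.213  0.203 ] rot [3.1412e+00 6.0000e-04 1.5774e+00] w 0.0938 F [-0.  -1.1 -0.3]
shift [-0.0017  0.0009  0.0978] turn [0.0004 0.0006 0.0066]
```

Call:
step_arm([
  {"jaw": 1, "tx": -0.0017, "ty": 0.001, "tz": 0.02, "ax": 0, "ay": 0.001, "az": 0.0066},
  {"jaw": 1, "tx": -0.0017, "ty": 0.001, "tz": 0.05, "ax": 0, "ay": 0.001, "az": 0.0066},
  {"jaw": 1, "tx": -0.0017, "ty": 0.001, "tz": 0.08, "ax": 0, "ay": 0.001, "az": 0.0066},
  {"jaw": 1, "tx": -0.0017, "ty": 0.001, "tz": 0.093, "ax": 0, "ay": 0.001, "az": 0.0066},
  {"jaw": 1, "tx": -0.0017, "ty": 0.001, "tz": 0.097, "ax": 0, "ay": 0.001, "az": 0.0066},
  {"jaw": 1, "tx": -0.0017, "ty": 0.001, "tz": 0.098, "ax": 0, "ay": 0.001, "az": 0.0066},
])

```text
time: 26.8
tool_pos: [0.5358, 0.2105, 0.1055]
ee_rot: [3.14, -0.0, 1.57]
wrist_force: [0.2, 0.1, 0.2]
width: 0.0943
```

Call:
step_arm([
  {"jaw": 0.8, "tx": 0, "ty": 0, "tz": 0, "ax": 0, "ay": 0, "az": 0},
  {"jaw": 0.65, "tx": 0, "ty": 0, "tz": 0, "ax": 0, "ay": 0, "az": 0},
  {"jaw": 0.5, "tx": 0, "ty": 0, "tz": 0, "ax": 0, "ay": 0, "az": 0},
  {"jaw": 0.3, "tx": 0, "ty": 0, "tz": 0, "ax": 0, "ay": 0, "az": 0},
  {"jaw": 0, "tx": 0, "ty": 0, "tz": 0, "ax": 0, "ay": 0, "az": 0},
  {"jaw": 0, "tx": 0, "ty": 0, "tz": 0, "ax": 0, "ay": 0, "az": 0},
  {"jaw": 0, "tx": 0, "ty": 0, "tz": 0, "ax": 0, "ay": 0, "az": 0},
])

```text
time: 27.5
tool_pos: [0.536, 0.2106, 0.1057]
ee_rot: [3.14, -0.0, 1.57]
wrist_force: [0.6, 0.4, 1.0]
width: 0.0509
```

Call:
step_arm([
  {"jaw": 0, "tx": 0, "ty": 0, "tz": -0.008, "ax": 0, "ay": 0, "az": 0},
  {"jaw": 0, "tx": 0, "ty": 0, "tz": -0.025, "ax": 0, "ay": 0, "az": 0},
  {"jaw": 0, "tx": 0, "ty": 0, "tz": -0.05, "ax": 0, "ay": 0, "az": 0},
  {"jaw": 0, "tx": 0, "ty": 0, "tz": -0.08, "ax": 0, "ay": 0, "az": 0},
  {"jaw": 0, "tx": 0, "ty": 0, "tz": -0.11, "ax": 0, "ay": 0, "az": 0},
  {"jaw": 0, "tx": 0, "ty": 0, "tz": -0.133, "ax": 0, "ay": 0, "az": 0},
  {"jaw": 0, "tx": 0, "ty": 0, "tz": -0.147, "ax": 0, "ay": 0, "az": 0},
  {"jaw": 0, "tx": 0, "ty": 0, "tz": -0.15, "ax": 0, "ay": 0, "az": 0},
])

```text
time: 28.3
tool_pos: [0.5362, 0.2107, 0.2575]
ee_rot: [3.137, -0.001, 1.57]
wrist_force: [1.1, 0.4, -3.8]
width: 0.051
```

```bash
python3 go.py .5956 -.0709 .256
```

```text
t 28.3 pos [0.5362 0.2107 0.2575] rot [ 3.1372e+00 -1.2000e-03  1.5698e+00] w 0.051 F [ 1.1  0.4 -3.8]
shift [-0.2816  0.0597  0.0014] turn [ 0.0044 -0.0012 -0.001 ]
```

Call:
step_arm([
  {"jaw": 0, "tx": -0.01, "ty": 0.002, "tz": 0, "ax": 0.002, "ay": -0.001, "az": -0.001},
  {"jaw": 0, "tx": -0.035, "ty": 0.008, "tz": 0, "ax": 0.004, "ay": -0.001, "az": -0.001},
  {"jaw": 0, "tx": -0.075, "ty": 0.016, "tz": 0, "ax": 0.004, "ay": -0.001, "az": -0.001},
  {"jaw": 0, "tx": -0.12, "ty": 0.026, "tz": 0, "ax": 0.004, "ay": -0.001, "az": -0.001},
  {"jaw": 0, "tx": -0.165, "ty": 0.036, "tz": 0, "ax": 0.004, "ay": -0.001, "az": -0.001},
  {"jaw": 0, "tx": -0.21, "ty": 0.045, "tz": 0, "ax": 0.004, "ay": -0.001, "az": -0.001},
  {"jaw": 0, "tx": -0.245, "ty": 0.052, "tz": 0, "ax": 0.004, "ay": -0.001, "az": -0.001},
  {"jaw": 0, "tx": -0.268, "ty": 0.057, "tz": 0.004, "ax": 0.004, "ay": -0.001, "az": -0.001},
])

```text
time: 29.1
tool_pos: [0.5924, -0.0611, 0.2514]
ee_rot: [-3.139, 0.0, 1.567]
wrist_force: [0.4, 0.5, -3.3]
width: 0.0512
```

```bash
python3 go.py .5956 -.0709 .1065
```

```text
t 29.1 pos [ 0.5924 -0.0611  0.2514] rot [-3.1387e+00  5.0000e-04  1.5675e+00] w 0.0512 F [ 0.4  0.5 -3.3]
shift [-0.0097  0.0037  0.1449] turn [-0.0029  0.0005 -0.0033]
```

Call:
step_arm([
  {"jaw": 0, "tx": -0.008, "ty": 0.0035, "tz": 0.015, "ax": -0.003, "ay": 0, "az": -0.003},
  {"jaw": 0, "tx": -0.0097, "ty": 0.0035, "tz": 0.04, "ax": -0.003, "ay": 0, "az": -0.003},
  {"jaw": 0, "tx": -0.0097, "ty": 0.0035, "tz": 0.07, "ax": -0.003, "ay": 0, "az": -0.003},
  {"jaw": 0, "tx": -0.0097, "ty": 0.0035, "tz": 0.1, "ax": -0.003, "ay": 0, "az": -0.003},
  {"jaw": 0, "tx": -0.0097, "ty": 0.0035, "tz": 0.123, "ax": -0.003, "ay": 0, "az": -0.003},
  {"jaw": 0, "tx": -0.0097, "ty": 0.0035, "tz": 0.136, "ax": -0.003, "ay": 0, "az": -0.003},
  {"jaw": 0, "tx": -0.0097, "ty": 0.0035, "tz": 0.142, "ax": -0.003, "ay": 0, "az": -0.003},
  {"jaw": 0, "tx": -0.0097, "ty": 0.0035, "tz": 0.144, "ax": -0.003, "ay": 0, "az": -0.003},
])

```text
time: 29.9
tool_pos: [0.5953, -0.0712, 0.1072]
ee_rot: [-3.141, 0.001, 1.57]
wrist_force: [-0.4, 0.0, -2.9]
width: 0.0509
```

```bash
python3 go.py .5956 -.0709 .1065
```

```text
t 29.9 pos [ 0.5953 -0.0712  0.1072] rot [-3.1414e+00  6.0000e-04  1.5703e+00] w 0.0509 F [-0.4  0.  -2.9]
shift [0.0003 0.0003 0.0007] turn [-0.0002  0.0006 -0.0005]
```

Call:
step_arm([
  {"jaw": 0, "tx": 0, "ty": 0, "tz": 0.001, "ax": 0, "ay": 0, "az": 0},
  {"jaw": 0, "tx": 0, "ty": 0, "tz": 0.0012, "ax": 0, "ay": 0, "az": 0},
  {"jaw": 0.55, "tx": 0, "ty": 0, "tz": 0.0012, "ax": 0, "ay": 0, "az": 0},
  {"jaw": 0.65, "tx": 0, "ty": 0, "tz": 0.0012, "ax": 0, "ay": 0, "az": 0},
  {"jaw": 0.8, "tx": 0, "ty": 0, "tz": 0.0012, "ax": 0, "ay": 0, "az": 0},
  {"jaw": 1, "tx": 0, "ty": 0, "tz": 0.0012, "ax": 0, "ay": 0, "az": 0},
  {"jaw": 1, "tx": 0, "ty": 0, "tz": 0.0012, "ax": 0, "ay": 0, "az": 0},
])

```text
time: 30.6
tool_pos: [0.5955, -0.0712, 0.1064]
ee_rot: [3.141, 0.001, 1.57]
wrist_force: [0.3, 0.8, 0.2]
width: 0.08
```

Call:
step_arm([
  {"jaw": 1, "tx": 0, "ty": 0, "tz": -0.015, "ax": 0, "ay": 0, "az": 0},
  {"jaw": 1, "tx": 0, "ty": 0, "tz": -0.05, "ax": 0, "ay": 0, "az": 0},
  {"jaw": 1, "tx": 0.02, "ty": -0.003, "tz": -0.085, "ax": 0, "ay": 0, "az": 0},
  {"jaw": 1, "tx": 0.06, "ty": -0.01, "tz": -0.1, "ax": 0, "ay": 0, "az": 0},
  {"jaw": 1, "tx": 0.105, "ty": -0.02, "tz": -0.1, "ax": 0, "ay": 0, "az": 0},
  {"jaw": 1, "tx": 0.15, "ty": -0.03, "tz": -0.1, "ax": 0, "ay": 0, "az": 0},
  {"jaw": 1, "tx": 0.195, "ty": -0.04, "tz": -0.1, "ax": 0, "ay": 0, "az": 0},
  {"jaw": 1, "tx": 0.24, "ty": -0.05, "tz": -0.1, "ax": 0, "ay": 0, "az": 0},
])

```text
time: 31.4
tool_pos: [0.5453, 0.1706, 0.208]
ee_rot: [3.139, 0.0, 1.57]
wrist_force: [0.2, -0.5, -0.0]
width: 0.0939
```

```bash
python3 go.py .5225 .2903 .1055; python3 - <<'E'
from h import *
im,d=snapshot("top"); save(im,'t6.png'); P=cloud("top",d)
for r in silhouettes("top","jar_centre")[:1]:
    X=P[r["pixels"]]; X=X[abs(X[:,2]-.103)<.008]; print(r["rect"],r["confidence"],len(X),X.mean(0) if len(X) else '')
E
python3 caps.py top t6.png
```

```text
t 31.4 pos [0.5453 0.1706 0.208 ] rot [3.1388e+00 2.0000e-04 1.5701e+00] w 0.0939 F [ 0.2 -0.5 -0. ]
shift [ 0.1197 -0.0231  0.1024] turn [ 0.0028  0.0002 -0.0007]
[360.9, 219.4, 385.3, 241.7] 0.88 364 [ 0.51115336 -0.29108606  0.10283383]
red 23 circle [0.5038 0.1728] 0.0055 mean [0.5041 0.172  0.5546]
blue 330 circle [ 0.597 -0.067] 0.025 mean [ 0.5971 -0.0669  0.1325]
yellow 169 circle [0.1582 0.5772] 0.0474 mean [0.1749 0.576  0.1031]
```

The jar is at the pan centre within about 1 mm, and blue is back within 1 mm. Now yellow.

Call:
step_arm([
  {"jaw": 1, "tx": 0.04, "ty": -0.008, "tz": 0.003, "ax": 0.003, "ay": 0, "az": -0.001},
  {"jaw": 1, "tx": 0.08, "ty": -0.016, "tz": 0.005, "ax": 0.003, "ay": 0, "az": -0.001},
  {"jaw": 1, "tx": 0.11, "ty": -0.0215, "tz": 0.01, "ax": 0.003, "ay": 0, "az": -0.001},
  {"jaw": 1, "tx": 0.1197, "ty": -0.023, "tz": 0.02, "ax": 0.003, "ay": 0, "az": -0.001},
  {"jaw": 1, "tx": 0.1197, "ty": -0.023, "tz": 0.04, "ax": 0.003, "ay": 0, "az": -0.001},
  {"jaw": 1, "tx": 0.1197, "ty": -0.023, "tz": 0.07, "ax": 0.003, "ay": 0, "az": -0.001},
  {"jaw": 1, "tx": 0.1197, "ty": -0.023, "tz": 0.093, "ax": 0.003, "ay": 0, "az": -0.001},
  {"jaw": 1, "tx": 0.1197, "ty": -0.023, "tz": 0.102, "ax": 0.003, "ay": 0, "az": -0.001},
])

```text
time: 32.35
tool_pos: [0.5209, 0.2885, 0.1024]
ee_rot: [-3.136, 0.003, 1.574]
wrist_force: [0.4, -0.6, -0.2]
width: 0.0938
```

Call:
step_arm([
  {"jaw": 0.8, "tx": 0, "ty": 0, "tz": 0, "ax": 0, "ay": 0, "az": 0},
  {"jaw": 0.65, "tx": 0, "ty": 0, "tz": 0, "ax": 0, "ay": 0, "az": 0},
  {"jaw": 0.5, "tx": 0, "ty": 0, "tz": 0, "ax": 0, "ay": 0, "az": 0},
  {"jaw": 0.3, "tx": 0, "ty": 0, "tz": 0, "ax": 0, "ay": 0, "az": 0},
  {"jaw": 0, "tx": 0, "ty": 0, "tz": 0, "ax": 0, "ay": 0, "az": 0},
  {"jaw": 0, "tx": 0, "ty": 0, "tz": 0, "ax": 0, "ay": 0, "az": 0},
  {"jaw": 0, "tx": 0, "ty": 0, "tz": 0, "ax": 0, "ay": 0, "az": 0},
])

```text
time: 33.05
tool_pos: [0.5217, 0.2888, 0.1033]
ee_rot: [-3.139, 0.003, 1.574]
wrist_force: [2.3, 1.0, 1.5]
width: 0.0512
```

Call:
step_arm([
  {"jaw": 0, "tx": 0, "ty": 0, "tz": -0.008, "ax": 0, "ay": 0, "az": 0},
  {"jaw": 0, "tx": 0, "ty": 0, "tz": -0.025, "ax": 0, "ay": 0, "az": 0},
  {"jaw": 0, "tx": 0, "ty": 0, "tz": -0.05, "ax": 0, "ay": 0, "az": 0},
  {"jaw": 0, "tx": 0, "ty": 0, "tz": -0.08, "ax": 0, "ay": 0, "az": 0},
  {"jaw": 0, "tx": 0, "ty": 0, "tz": -0.11, "ax": 0, "ay": 0, "az": 0},
  {"jaw": 0, "tx": 0, "ty": 0, "tz": -0.133, "ax": 0, "ay": 0, "az": 0},
  {"jaw": 0, "tx": 0, "ty": 0, "tz": -0.147, "ax": 0, "ay": 0, "az": 0},
  {"jaw": 0, "tx": 0, "ty": 0, "tz": -0.15, "ax": 0, "ay": 0, "az": 0},
])

```text
time: 33.85
tool_pos: [0.5225, 0.2895, 0.2551]
ee_rot: [-3.141, 0.002, 1.575]
wrist_force: [0.0, 0.5, -3.3]
width: 0.0513
```

```bash
python3 go.py .6158 .0559 .256
```

```text
t 33.85 pos [0.5225 0.2895 0.2551] rot [-3.1407e+00  1.7000e-03  1.5746e+00] w 0.0513 F [ 0.   0.5 -3.3]
shift [-0.2339  0.0924 -0.0006] turn [-0.0009  0.0017  0.0038]
```

Call:
step_arm([
  {"jaw": 0, "tx": -0.01, "ty": 0.004, "tz": -0.001, "ax": 0, "ay": 0.001, "az": 0.002},
  {"jaw": 0, "tx": -0.035, "ty": 0.014, "tz": -0.001, "ax": 0, "ay": 0.002, "az": 0.004},
  {"jaw": 0, "tx": -0.07, "ty": 0.028, "tz": -0.001, "ax": 0, "ay": 0.002, "az": 0.004},
  {"jaw": 0, "tx": -0.11, "ty": 0.043, "tz": -0.001, "ax": 0, "ay": 0.002, "az": 0.004},
  {"jaw": 0, "tx": -0.15, "ty": 0.059, "tz": -0.001, "ax": 0, "ay": 0.002, "az": 0.004},
  {"jaw": 0, "tx": -0.19, "ty": 0.075, "tz": -0.001, "ax": 0, "ay": 0.002, "az": 0.004},
  {"jaw": 0, "tx": -0.217, "ty": 0.085, "tz": -0.001, "ax": 0, "ay": 0.002, "az": 0.004},
  {"jaw": 0, "tx": -0.23, "ty": 0.091, "tz": 0.003, "ax": 0, "ay": 0.002, "az": 0.004},
])

```text
time: 34.65
tool_pos: [0.6145, 0.0562, 0.2503]
ee_rot: [-3.138, 0.001, 1.567]
wrist_force: [-0.4, 0.8, -3.2]
width: 0.051
```

```bash
python3 go.py .6158 .0545 .1045
```

```text
t 34.65 pos [0.6145 0.0562 0.2503] rot [-3.1377e+00  8.0000e-04  1.5666e+00] w 0.051 F [-0.4  0.8 -3.2]
shift [-0.0016  0.0019  0.1458] turn [-0.0039  0.0008 -0.0042]
```

Call:
step_arm([
  {"jaw": 0, "tx": -0.0016, "ty": 0.0015, "tz": 0.015, "ax": -0.004, "ay": 0.001, "az": -0.004},
  {"jaw": 0, "tx": -0.0016, "ty": 0.0015, "tz": 0.04, "ax": -0.004, "ay": 0.001, "az": -0.004},
  {"jaw": 0, "tx": -0.0016, "ty": 0.0015, "tz": 0.07, "ax": -0.004, "ay": 0.001, "az": -0.004},
  {"jaw": 0, "tx": -0.0016, "ty": 0.0015, "tz": 0.1, "ax": -0.004, "ay": 0.001, "az": -0.004},
  {"jaw": 0, "tx": -0.0016, "ty": 0.0015, "tz": 0.123, "ax": -0.004, "ay": 0.001, "az": -0.004},
  {"jaw": 0, "tx": -0.0016, "ty": 0.0015, "tz": 0.136, "ax": -0.004, "ay": 0.001, "az": -0.004},
  {"jaw": 0, "tx": -0.0016, "ty": 0.0015, "tz": 0.142, "ax": -0.004, "ay": 0.001, "az": -0.004},
  {"jaw": 0, "tx": -0.0016, "ty": 0.0015, "tz": 0.1445, "ax": -0.004, "ay": 0.001, "az": -0.004},
])

```text
time: 35.45
tool_pos: [0.6153, 0.0547, 0.1053]
ee_rot: [-3.141, -0.0, 1.571]
wrist_force: [-0.2, 0.6, -2.9]
width: 0.0508
```

```bash
python3 go.py .6158 .0545 .1043
```

```text
t 35.45 pos [0.6153 0.0547 0.1053] rot [-3.1411e+00 -4.0000e-04  1.5710e+00] w 0.0508 F [-0.2  0.6 -2.9]
shift [-0.0002  0.0005  0.001 ] turn [-0.0005 -0.0004  0.0002]
```

Call:
step_arm([
  {"jaw": 0, "tx": 0, "ty": 0, "tz": 0.001, "ax": 0, "ay": 0, "az": 0},
  {"jaw": 0, "tx": 0, "ty": 0, "tz": 0.0015, "ax": 0, "ay": 0, "az": 0},
  {"jaw": 0.55, "tx": 0, "ty": 0, "tz": 0.0015, "ax": 0, "ay": 0, "az": 0},
  {"jaw": 0.65, "tx": 0, "ty": 0, "tz": 0.0015, "ax": 0, "ay": 0, "az": 0},
  {"jaw": 0.8, "tx": 0, "ty": 0, "tz": 0.0015, "ax": 0, "ay": 0, "az": 0},
  {"jaw": 1, "tx": 0, "ty": 0, "tz": 0.0015, "ax": 0, "ay": 0, "az": 0},
  {"jaw": 1, "tx": 0, "ty": 0, "tz": 0.0015, "ax": 0, "ay": 0, "az": 0},
])

```text
time: 36.15
tool_pos: [0.6155, 0.0547, 0.1044]
ee_rot: [3.141, -0.0, 1.571]
wrist_force: [-0.2, 0.1, -0.7]
width: 0.0803
```

Call:
step_arm([
  {"jaw": 1, "tx": 0, "ty": 0, "tz": -0.015, "ax": 0, "ay": 0, "az": 0},
  {"jaw": 1, "tx": 0, "ty": 0, "tz": -0.05, "ax": 0, "ay": 0, "az": 0},
  {"jaw": 1, "tx": 0.02, "ty": -0.006, "tz": -0.085, "ax": 0, "ay": 0, "az": 0},
  {"jaw": 1, "tx": 0.06, "ty": -0.02, "tz": -0.1, "ax": 0, "ay": 0, "az": 0},
  {"jaw": 1, "tx": 0.1, "ty": -0.034, "tz": -0.1, "ax": 0, "ay": 0, "az": 0},
  {"jaw": 1, "tx": 0.145, "ty": -0.048, "tz": -0.1, "ax": 0, "ay": 0, "az": 0},
  {"jaw": 1, "tx": 0.19, "ty": -0.063, "tz": -0.1, "ax": 0, "ay": 0, "az": 0},
  {"jaw": 1, "tx": 0.23, "ty": -0.076, "tz": -0.1, "ax": 0, "ay": 0, "az": 0},
])

```text
time: 36.95
tool_pos: [0.5387, 0.2868, 0.2062]
ee_rot: [3.139, -0.001, 1.571]
wrist_force: [0.0, 1.0, -0.0]
width: 0.094
```

```bash
python3 go.py .511 .371 .106; python3 caps.py top t7.png
```

```text
t 36.95 pos [0.5387 0.2868 0.2062] rot [ 3.1394e+00 -1.5000e-03  1.5714e+00] w 0.094 F [ 0.  1. -0.]
shift [ 0.0841 -0.0279  0.1003] turn [ 0.0022 -0.0015  0.0006]
red 37 circle [0.5144 0.2625] 0.0066 mean [0.5144 0.2621 0.3319]
blue 331 circle [ 0.5971 -0.0669] 0.0251 mean [ 0.5971 -0.0669  0.1325]
yellow 311 circle [0.6167 0.0596] 0.0247 mean [0.6172 0.059  0.1326]
```

Yellow is back within about 1 mm. Now red.

Call:
step_arm([
  {"jaw": 1, "tx": 0.03, "ty": -0.01, "tz": 0.003, "ax": 0.002, "ay": -0.001, "az": 0},
  {"jaw": 1, "tx": 0.06, "ty": -0.02, "tz": 0.005, "ax": 0.002, "ay": -0.001, "az": 0},
  {"jaw": 1, "tx": 0.08, "ty": -0.027, "tz": 0.01, "ax": 0.002, "ay": -0.001, "az": 0},
  {"jaw": 1, "tx": 0.084, "ty": -0.028, "tz": 0.025, "ax": 0.002, "ay": -0.001, "az": 0},
  {"jaw": 1, "tx": 0.084, "ty": -0.028, "tz": 0.05, "ax": 0.002, "ay": -0.001, "az": 0},
  {"jaw": 1, "tx": 0.084, "ty": -0.028, "tz": 0.08, "ax": 0.002, "ay": -0.001, "az": 0},
  {"jaw": 1, "tx": 0.084, "ty": -0.028, "tz": 0.096, "ax": 0.002, "ay": -0.001, "az": 0},
  {"jaw": 1, "tx": 0.084, "ty": -0.028, "tz": 0.099, "ax": 0.002, "ay": -0.001, "az": 0},
])

```text
time: 37.8
tool_pos: [0.5063, 0.3757, 0.1043]
ee_rot: [-3.135, -0.002, 1.577]
wrist_force: [0.2, -0.1, -0.8]
width: 0.0938
```

Call:
step_arm([
  {"jaw": 0.8, "tx": 0, "ty": 0, "tz": 0, "ax": 0, "ay": 0, "az": 0},
  {"jaw": 0.65, "tx": 0, "ty": 0, "tz": 0, "ax": 0, "ay": 0, "az": 0},
  {"jaw": 0.5, "tx": 0, "ty": 0, "tz": 0, "ax": 0, "ay": 0, "az": 0},
  {"jaw": 0.3, "tx": 0, "ty": 0, "tz": 0, "ax": 0, "ay": 0, "az": 0},
  {"jaw": 0, "tx": 0, "ty": 0, "tz": 0, "ax": 0, "ay": 0, "az": 0},
  {"jaw": 0, "tx": 0, "ty": 0, "tz": 0, "ax": 0, "ay": 0, "az": 0},
  {"jaw": 0, "tx": 0, "ty": 0, "tz": 0, "ax": 0, "ay": 0, "az": 0},
])

```text
time: 38.5
tool_pos: [0.5073, 0.3759, 0.1054]
ee_rot: [-3.137, -0.003, 1.577]
wrist_force: [2.0, -0.7, 2.8]
width: 0.0511
```

Call:
step_arm([
  {"jaw": 0, "tx": 0, "ty": 0, "tz": -0.008, "ax": 0, "ay": 0, "az": 0},
  {"jaw": 0, "tx": 0, "ty": 0, "tz": -0.025, "ax": 0, "ay": 0, "az": 0},
  {"jaw": 0, "tx": 0, "ty": 0, "tz": -0.05, "ax": 0, "ay": 0, "az": 0},
  {"jaw": 0, "tx": 0, "ty": 0, "tz": -0.08, "ax": 0, "ay": 0, "az": 0},
  {"jaw": 0, "tx": 0, "ty": 0, "tz": -0.11, "ax": 0, "ay": 0, "az": 0},
  {"jaw": 0, "tx": 0, "ty": 0, "tz": -0.133, "ax": 0, "ay": 0, "az": 0},
  {"jaw": 0, "tx": 0, "ty": 0, "tz": -0.147, "ax": 0, "ay": 0, "az": 0},
  {"jaw": 0, "tx": 0, "ty": 0, "tz": -0.15, "ax": 0, "ay": 0, "az": 0},
])

```text
time: 39.3
tool_pos: [0.5081, 0.3757, 0.2569]
ee_rot: [-3.139, -0.005, 1.577]
wrist_force: [0.0, -0.0, -3.3]
width: 0.0515
```

```bash
python3 go.py .541 .0132 .258
```

```text
t 39.3 pos [0.5081 0.3757 0.2569] rot [-3.1388 -0.0046  1.5773] w 0.0515 F [ 0.  -0.  -3.3]
shift [-0.3627  0.0305 -0.0028] turn [-0.0028 -0.0046  0.0066]
```

Call:
step_arm([
  {"jaw": 0, "tx": -0.01, "ty": 0.001, "tz": -0.001, "ax": -0.001, "ay": -0.002, "az": 0.003},
  {"jaw": 0, "tx": -0.03, "ty": 0.003, "tz": -0.002, "ax": -0.003, "ay": -0.004, "az": 0.006},
  {"jaw": 0, "tx": -0.06, "ty": 0.005, "tz": -0.002, "ax": -0.003, "ay": -0.004, "az": 0.006},
  {"jaw": 0, "tx": -0.1, "ty": 0.009, "tz": -0.002, "ax": -0.003, "ay": -0.004, "az": 0.006},
  {"jaw": 0, "tx": -0.145, "ty": 0.013, "tz": -0.002, "ax": -0.003, "ay": -0.004, "az": 0.006},
  {"jaw": 0, "tx": -0.19, "ty": 0.017, "tz": -0.002, "ax": -0.003, "ay": -0.004, "az": 0.006},
  {"jaw": 0, "tx": -0.225, "ty": 0.02, "tz": -0.002, "ax": -0.003, "ay": -0.004, "az": 0.006},
  {"jaw": 0, "tx": -0.25, "ty": 0.022, "tz": -0.002, "ax": -0.003, "ay": -0.004, "az": 0.006},
])

```text
time: 40.1
tool_pos: [0.5306, 0.1216, 0.2562]
ee_rot: [-3.139, 0.001, 1.568]
wrist_force: [0.9, 0.3, -3.2]
width: 0.0513
```

```bash
python3 go.py .541 .018 .25
```

```text
t 40.1 pos [0.5306 0.1216 0.2562] rot [-3.1389e+00  1.4000e-03  1.5677e+00] w 0.0513 F [ 0.9  0.3 -3.2]
shift [-0.1035  0.0107  0.0063] turn [-0.0027  0.0014 -0.0031]
```

Call:
step_arm([
  {"jaw": 0, "tx": -0.025, "ty": 0.003, "tz": 0, "ax": -0.003, "ay": 0.001, "az": -0.003},
  {"jaw": 0, "tx": -0.055, "ty": 0.006, "tz": 0, "ax": -0.003, "ay": 0.001, "az": -0.003},
  {"jaw": 0, "tx": -0.08, "ty": 0.008, "tz": 0.006, "ax": -0.003, "ay": 0.001, "az": -0.003},
  {"jaw": 0, "tx": -0.096, "ty": 0.01, "tz": 0.015, "ax": -0.003, "ay": 0.001, "az": -0.003},
  {"jaw": 0, "tx": -0.1035, "ty": 0.0107, "tz": 0.035, "ax": -0.003, "ay": 0.001, "az": -0.003},
  {"jaw": 0, "tx": -0.1035, "ty": 0.0107, "tz": 0.06, "ax": -0.003, "ay": 0.001, "az": -0.003},
  {"jaw": 0, "tx": -0.1035, "ty": 0.0107, "tz": 0.085, "ax": -0.003, "ay": 0.001, "az": -0.003},
  {"jaw": 0, "tx": -0.1035, "ty": 0.0107, "tz": 0.105, "ax": -0.003, "ay": 0.001, "az": -0.003},
])

```text
time: 40.9
tool_pos: [0.5388, 0.0173, 0.1479]
ee_rot: [-3.137, 0.0, 1.57]
wrist_force: [0.3, 0.6, -3.3]
width: 0.0511
```

```bash
python3 go.py .541 .018 .1072
```

```text
t 40.9 pos [0.5388 0.0173 0.1479] rot [-3.1374e+00  2.0000e-04  1.5701e+00] w 0.0511 F [ 0.3  0.6 -3.3]
shift [0.0007 0.0024 0.0407] turn [-0.0042  0.0002 -0.0007]
```

Call:
step_arm([
  {"jaw": 0, "tx": 0.0007, "ty": 0.0024, "tz": 0.012, "ax": -0.004, "ay": 0, "az": -0.001},
  {"jaw": 0, "tx": 0.0007, "ty": 0.0024, "tz": 0.023, "ax": -0.004, "ay": 0, "az": -0.001},
  {"jaw": 0, "tx": 0.0007, "ty": 0.0024, "tz": 0.032, "ax": -0.004, "ay": 0, "az": -0.001},
  {"jaw": 0, "tx": 0.0007, "ty": 0.0024, "tz": 0.037, "ax": -0.004, "ay": 0, "az": -0.001},
  {"jaw": 0, "tx": 0.0007, "ty": 0.0024, "tz": 0.0395, "ax": -0.004, "ay": 0, "az": -0.001},
  {"jaw": 0, "tx": 0.0007, "ty": 0.0024, "tz": 0.0405, "ax": -0.004, "ay": 0, "az": -0.001},
  {"jaw": 0, "tx": 0.0007, "ty": 0.0024, "tz": 0.0405, "ax": -0.004, "ay": 0, "az": -0.001},
])

```text
time: 41.6
tool_pos: [0.5414, 0.018, 0.1081]
ee_rot: [3.141, 0.0, 1.571]
wrist_force: [0.6, 0.6, -3.3]
width: 0.0511
```

```bash
python3 go.py .541 .018 .1064
```

```text
t 41.6 pos [0.5414 0.018  0.1081] rot [3.1406e+00 2.0000e-04 1.5712e+00] w 0.0511 F [ 0.6  0.6 -3.3]
shift [ 0.     -0.0004  0.0017] turn [0.001  0.0002 0.0004]
```

Call:
step_arm([
  {"jaw": 0, "tx": 0, "ty": 0, "tz": 0.001, "ax": 0, "ay": 0, "az": 0},
  {"jaw": 0, "tx": 0, "ty": 0, "tz": 0.002, "ax": 0, "ay": 0, "az": 0},
  {"jaw": 0.55, "tx": 0, "ty": 0, "tz": 0.002, "ax": 0, "ay": 0, "az": 0},
  {"jaw": 0.65, "tx": 0, "ty": 0, "tz": 0.002, "ax": 0, "ay": 0, "az": 0},
  {"jaw": 0.8, "tx": 0, "ty": 0, "tz": 0.002, "ax": 0, "ay": 0, "az": 0},
  {"jaw": 1, "tx": 0, "ty": 0, "tz": 0.002, "ax": 0, "ay": 0, "az": 0},
  {"jaw": 1, "tx": 0, "ty": 0, "tz": 0.002, "ax": 0, "ay": 0, "az": 0},
])

```text
time: 42.3
tool_pos: [0.5416, 0.018, 0.1065]
ee_rot: [3.14, 0.0, 1.571]
wrist_force: [-0.4, -0.6, 0.6]
width: 0.0799
```

Call:
step_arm([
  {"jaw": 1, "tx": 0, "ty": 0, "tz": -0.015, "ax": 0, "ay": 0, "az": 0},
  {"jaw": 1, "tx": 0, "ty": 0, "tz": -0.05, "ax": 0, "ay": 0, "az": 0},
  {"jaw": 1, "tx": 0.01, "ty": -0.01, "tz": -0.085, "ax": 0, "ay": 0, "az": 0},
  {"jaw": 1, "tx": 0.04, "ty": -0.02, "tz": -0.11, "ax": 0, "ay": 0, "az": 0},
  {"jaw": 1, "tx": 0.08, "ty": -0.04, "tz": -0.12, "ax": 0, "ay": 0, "az": 0},
  {"jaw": 1, "tx": 0.12, "ty": -0.06, "tz": -0.12, "ax": 0, "ay": 0, "az": 0},
  {"jaw": 1, "tx": 0.16, "ty": -0.08, "tz": -0.12, "ax": 0, "ay": 0, "az": 0},
  {"jaw": 1, "tx": 0.2, "ty": -0.1, "tz": -0.12, "ax": 0, "ay": 0, "az": 0},
])

```text
time: 43.1
tool_pos: [0.4407, 0.2194, 0.2282]
ee_rot: [3.137, -0.001, 1.571]
wrist_force: [1.2, 0.3, -0.5]
width: 0.0941
```

```bash
python3 caps.py top t8.png; python3 - <<'E'
from h import *
im,d=snapshot("top"); P=cloud("top",d)
for q in("jar_centre","dropper_centre","rack_centre","beaker_centre"):
  for r in silhouettes("top",q)[:1]:
    X=P[r["pixels"]]; t=X[abs(X[:,2]-.103)<.008]; print(q,np.round(r["rect"]),r["confidence"],t.mean(0) if q[0]=='j' else np.median(X,0).round(3))
im,d=snapshot("scene"); save(im,'s8.png')
E
python3 go.py
```

```text
red 323 circle [0.5475 0.0133] 0.0246 mean [0.5475 0.0137 0.1326]
blue 330 circle [ 0.5973 -0.0666] 0.0251 mean [ 0.5971 -0.067   0.1325]
yellow 307 circle [0.6171 0.0597] 0.0248 mean [0.6172 0.059  0.1326]
jar_centre [360. 220. 383. 241.] 0.6 [ 0.51191459 -0.29063427  0.10288861]
dropper_centre [264. 112. 331. 150.] 0.7 [ 0.766 -0.127  0.075]
rack_centre [267. 115. 331. 151.] 0.73 [ 0.766 -0.127  0.074]
beaker_centre [189. 117. 217. 152.] 0.85 [0.78  0.13  0.047]
t 43.45 pos [0.442  0.2169 0.2267] rot [3.1393e+00 6.0000e-04 1.5694e+00] w 0.0937 F [-0.1 -0.5 -0.7]
```

View pics/s8.png

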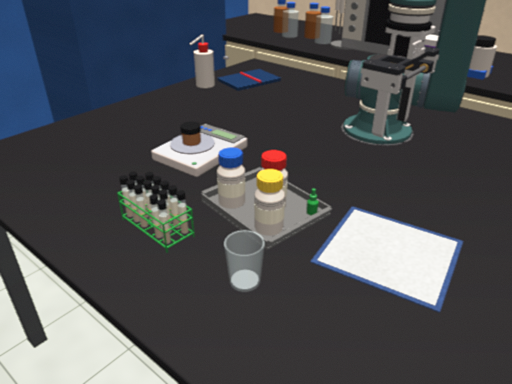

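The final scene shows all bottles upright in the tray: blue (231,180), red (274,172), yellow (270,203). The jar is on the pan at (190,133) and the dropper has not moved from (313,203). The arm is clear of everything. Red reads about 5.5 mm from its start, well inside the 15 mm limit, so I'm handing in.

```bash
python3 -c "
from h import *
print(close_job())"
```

```text
the job is handed in; nothing more can be done
None
```

I moved the red, yellow and blue bottles to the bench pad, set the jar on the balance pan, and put the bottles back in the tray. I handed the job in at about 43.5 s; no verdict is reported.

Last checks, from the top and scene cameras:
- **Jar:** upright on the pan, about 1.5 mm from its centre.
- **Blue and yellow:** each about 1 mm or less from where it started.
- **Red:** about 5.5 mm off its start in x. That is inside the 15 mm limit, so I left it. I don't know why it shifted.
- **Bottles upright:** all three look upright in the scene picture, and their cap heights match the start.
- **Rack and beaker:** unmoved to within a few mm of noise.
- **Dropper:** the last network query for it returned the rack instead, so that check failed. In the scene picture it stands at the same pixels as before.
- **Arm:** clear of everything, gripper open.

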